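Change over the power packs on the staff-room charging rail

ROBOT

A 7-joint arm with a two-finger parallel gripper is mounted at the origin on the work surface. World frame = base frame: x ahead of the robot, y to its left, z up, the work surface at z = 0. Lengths are in m, angles in rad, forces in N, time in s.
With the tool pointing down it reaches from about 0.425 to 0.875 m from the base axis. Payload 4.7 kg.
Tool frame: the origin (TCP) lies midway between the tips of the shut fingers; the grasp point (between the pads) lies 19 mm behind it; z points along the fingers, y is the direction in which the jaws open and shut (so a half turn about z gives the same grasp; the last joint's range is limited). The gripper opens to 85 mm and grips with 20 to 120 N. Pads are 22 mm wide; open, the fingers measure 114 mm over their backs; the gripper's body (76 mm by 85 mm) begins 54 mm behind the grasp point. The pads swing forward as they close: fully open they stand 13 mm farther back than shut.
Start: joints at [1.273, 0.321, -0.07, 1.45, 0.023, 1.371, -0.057], TCP at [0.199, -0.619, 0.231] pointing down, gripper open.
Joint ranges: [-2.86, 2.86], [-0.3, 2.09], [-1.38, 1.24], [0.06, 2.45], [-1.56, 4.7], [0.09, 2.05], [-2.69, 2.69]. Speed limits (rad/s): [2.57, 2.57, 3.14, 3.14, 3.14, 3.14, 3.14].

INTERFACE

Orientations are given as a rotation vector (axis times angle).
In Python, from cell import manip, vision, order gives the robot as it stands. The module is installed in compiled form; this text tells all that it offers.
- The arm moves only by the tool move_arm, never from a script. Its arguments are lists of equal length, an entry for each row: "travel": the shift along the tool's x, y, z in m, a list of three; "dr": the turn, a rotation vector about the tool's x, y, z in rad, a list of three; "jaw": the gripper command: -1 is fully open, 1 is shut, values between are in proportion. A call has 1 to 20 rows; each row shifts and turns the commanded pose from where the row before left it, along the tool's axes as they then stand; what a row does not reach is not made up. A row lasts 1/8 s, in which the tool goes at most 62.5 mm and 10.7 degrees, less where a joint would pass 70% of its speed; a pose out of reach is approached as far as the arm can. A call is refused whole if a number of a shift passes 0.0625 or a number of a turn 0.188, either way. A call with a gripper value outside its range is refused whole. The fingers move at their own pace and stop on an object; "force" is the grip in N (left out, the last holds). Time passes only in rows, so rows that do not move let the fingers close. It gives the time, the measured TCP pose, the force and the opening at its end, in the units of the state.
- manip.get_obs(): the state, without advancing time (a new reading comes with each control period).
- vision.grab_frame(name): name is "scene" or "top"; returns a dict with "img" (384x512x3 uint8, red, green, blue), "fovy" (degrees; the focal length in pixels is half the picture's height over the tangent of half this angle, whatever the lens; pixels are square), "cx", "cy" (the principal point, pixels), "position" and "orientation" of the camera in the world. Camera axes: x right, y down, z forward; pixel columns grow to the right and rows downward; lengths in m; the calibration is good to about 2 mm. A picture is of the moment at which its call begins. There is no depth.
- order.close_job(): hands the job in, once; it reports no verdict.
The state is a dict: "time_s": time; "q": joint angles; "dq": joint speeds; "tau": joint torques, N m; "eef_pos": TCP position; "tool_rot": TCP orientation; "contact_force": force on the tool from outside, world axes, zero at the start; "moment": the same for the moment, N m; "finger_gap": finger opening in m.
Only numpy, scipy, OpenCV 4.12 (cv2) and the standard library are available. Lean on these libraries where they do the work, as an engineer would, in place of code of your own. Each camera call takes 0.05 s, during which the arm holds its last target.

TASK

Change over the power packs on the charging rail: take every charged pack that hangs there now off the rail and stand it upright in the wooden ready tray, and hang every flat pack from the white returns crate on the rail, its hook lifted over the front lip and lowered until it seats fully behind it, hanging straight. When all packs are in place, press the start button on the dock's control box fully down and let it go. Leave the other things in the crate, and do not disturb the stapler and the mug on the desk.

Things in the scene. Friction and masses are not known exactly. Their poses are not given: they have to be found in the camera images.
- dock: Charging dock, fixed: aluminium rail 360 mm long (y) between end caps on a base plate; at its +y end a grey control box, 90 mm wide, 95 mm high. Origin on the table under the middle of the rail, at the lip's front face; x front to back, z up. Packs hang on the front (-x) side, x axes alike, up to three side by side (pack centre within 135 mm of the middle). Back wall 115 mm high at x = 28 mm
- lip_mid (a point): Middle of the lip's top edge, 100 mm above the table; lip 4 mm thick, dock x = 0 to 4. Behind it a channel 24 mm wide, floor 70 mm up; below it a rubber bump strip out to x = -4, 54 mm up. A seated pack has its tongue in the channel and its hook plate on the lip: pack origin at dock x = -33, 45 mm above the table; it must be 25 mm higher than that to clear the lip
- start_top (a point): centre of the top of the start button, on top of the control box: a grey round spring button of 32 mm diameter in a black housing, pressed straight down
- start (a joint): travel of the start button in m: 0 released, 0.006 fully down; about 5 N hold it fully down, and it springs back when let go
- crate: the returns crate, fixed: open white plastic box, 370 (x) x 260 (y) x 60 mm high outside, walls and floor 5 mm. Origin: centre of its underside; x along its long side
- tray: the ready tray, fixed: low open wooden tray 140 (x) x 320 (y) x 22 mm high, walls and floor 4 mm, lying before the dock. Origin: centre of its underside; y along its long side. It takes three packs side by side
- ready1: a charged power pack, hanging on the dock's rail at the start (may be absent). Grey box 56 (x) x 84 (y) x 60 mm high, 0.42 kg. Black bridge handle along x over its top: bar 48 (x) x 18 mm (y), 86 to 100 mm above the pack's underside, standing on posts at its ends. Steel hook at the back (+x). Origin: centre of the underside; x from front to back, z up. All packs are alike
- ready2: a charged power pack, hanging on the dock's rail at the start (may be absent). Same as ready1.
- ready3: a charged power pack, hanging on the dock's rail at the start (may be absent). Same as ready1.
- flat1: a returned, flat power pack, standing upright in the crate at the start, at any slot (may be absent). Same shape as ready1.
- flat2: a returned, flat power pack, standing upright in the crate at the start, at any slot (may be absent). Same shape as ready1.
- flat3: a returned, flat power pack, standing upright in the crate at the start, at any slot (may be absent). Same shape as ready1.
- ready1_hook (a point): Middle of the underside of ready1's hook plate, 32.5 mm behind (x) and 55 mm above its origin; on the lip's top edge when seated. The plate, 50 mm wide, runs back from the pack (back face x = 28 mm) to a 5 mm tongue pointing down, tip 30 mm above the pack's underside. Gap between pack and tongue 9 mm, flaring to 15 mm at the tip; hook ends at x = 48 mm. All packs alike
- ready2_hook (a point): Middle of the underside of ready2's hook plate, 32.5 mm behind (x) and 55 mm above its origin
- ready3_hook (a point): Middle of the underside of ready3's hook plate, 32.5 mm behind (x) and 55 mm above its origin
- flat1_hook (a point): Middle of the underside of flat1's hook plate, 32.5 mm behind (x) and 55 mm above its origin
- flat2_hook (a point): Middle of the underside of flat2's hook plate, 32.5 mm behind (x) and 55 mm above its origin
- flat3_hook (a point): Middle of the underside of flat3's hook plate, 32.5 mm behind (x) and 55 mm above its origin
- adaptor: black mains adaptor block 60 x 85 x 34 mm, in the crate, stays there. Origin: centre of the underside
- tape: roll of brown tape, 90 mm across, 45 mm high, lying flat in the crate, stays there. Origin: centre of the underside
- mouse: black computer mouse 92 x 56 x 31 mm, in the crate, stays there. Origin: centre of the underside
- stapler: stapler 125 x 34 x 37 mm on the desk between crate and dock, left alone. Origin: centre of the underside
- mug: white mug, 76 mm across, 90 mm high, on the desk between crate and dock, left alone. Origin: centre of the underside
Not all that is in view belongs to the job. What is shaped like the ready1 but purple is not meant.

How it is judged:
By the outcome, as a careful person would: the job done as asked, in the order asked, and still so for the second after the job is handed in, with the robot touching nothing.
Of ready1, ready2, ready3 only 2 to 3 are there at a start; the rules pass over those that are not, and their reading is None.
Of flat1, flat2, flat3 only 2 to 3 are there at a start; the rules pass over those that are not, and their reading is None.
At some moment in a run one of flat1, flat2, flat3 may be knocked a few centimetres aside while the robot is not near it.
Once in a run the grip may slacken for a moment while it holds something.
It also fails if it takes over 210 s, if anything falls off the work surface, if the arm or the gripper's body presses on something with over 40 N, if the wrist force passes 120 N, or if a joint passes its speed limit or range.

## Working session

There is one attempt and no reset: what is moved stays moved. The work goes in short steps, Python scripts to look and compute and a tool call to move; the robot and the scene stay as the last step left them, time stands still between calls to the robot, and variables do not carry over. Pictures are saved under pics/ and viewed, and the job is handed in when it is done.

Besides the shell and the picture viewer there is one more tool, called after "Call:" as name(argument=value, ...) on one line, values as JSON. move_arm: Moves the arm, as the interface text tells. Its arguments: {"type":"object","properties":{"travel":{"type":"array","items":{"type":"array","items":{"type":"number"}}},"dr":{"type":"array","items":{"type":"array","items":{"type":"number"}}},"jaw":{"type":"array","items":{"type":"number"}},"force":{"type":"number"}},"required":["travel","dr","jaw"]}

```bash
mkdir -p pics; ls; cat > h.py <<'E'
import numpy as np, cv2
from scipy.spatial.transform import Rotation as R
from cell import manip, vision, order
def grab(n,fn=None):
    f=vision.grab_frame(n)
    if fn: cv2.imwrite('pics/'+fn,cv2.cvtColor(f['img'],cv2.COLOR_RGB2BGR))
    return f
def cam(f):
    h=f['img'].shape[0]; F=h/2/np.tan(np.radians(f['fovy'])/2)
    o=np.array(f['orientation'],float)
    if o.shape==(3,): M=R.from_rotvec(o).as_matrix()
    elif o.shape==(4,): M=None
    else: M=o
    return F,np.array(f['position']),M
def ray(f,u,v,z):
    F,p,M=cam(f); d=M@np.array([(u-f['cx'])/F,(v-f['cy'])/F,1.]); return p+d*(z-p[2])/d[2]
def proj(f,P):
    F,p,M=cam(f); c=M.T@(np.array(P)-p); return np.array([f['cx']+F*c[0]/c[2],f['cy']+F*c[1]/c[2]])
E
python3 - <<'E'
from h import *
for n in('scene','top'):
    f=grab(n,n+'0.png'); print({k:f[k] for k in f if k!='img'})
o=manip.get_obs(); print(o)
E
```

```text
pics
{'fovy': 56.823727911455975, 'cx': 254.6389067640566, 'cy': 189.1824818603687, 'position': array([0.98478875, 0.50973851, 1.03418774]), 'orientation': array([-0.93304143, -2.66312015,  0.84899288])}
{'fovy': 55.46295530248193, 'cx': 252.98666401557733, 'cy': 191.16566166121768, 'position': array([0.44549532, 0.009977  , 1.2716147 ]), 'orientation': array([-2.15223788,  2.1657985 , -0.1531847 ])}
{'time_s': 0.1, 'q': array([ 1.27310725,  0.32176212, -0.0700699 ,  1.4515784 ,  0.0225861 ,
        1.37080895, -0.05688992]), 'dq': array([-7.18604835e-05, -6.42476143e-04,  1.37984877e-03, -3.57331708e-03,
        1.01752396e-04,  7.00849543e-04, -1.32783399e-03]), 'tau': array([ 2.27650526e-04, -4.94879937e+01, -3.83583438e-01, -3.15209985e+01,
        1.31131828e-02,  7.49603118e-03,  3.08060146e-05]), 'eef_pos': array([ 0.19919285, -0.61820457,  0.23031141]), 'tool_rot': array([-3.10177693e+00, -4.87540212e-01,  5.64531283e-04]), 'contact_force': array([ 0.35097693, -0.33443811, -0.27631674]), 'moment': array([-0.02856027, -0.03266368,  0.04057062]), 'finger_gap': 0.08540759537912906}
```

View pics/scene0.png

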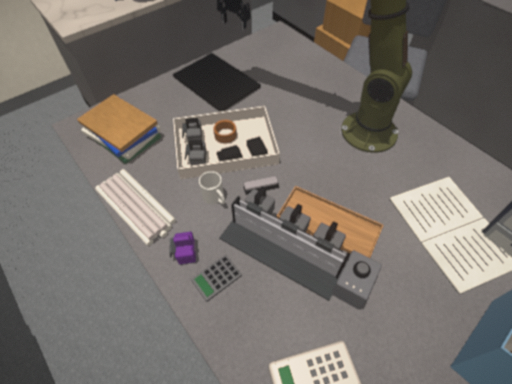

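View pics/top0.png

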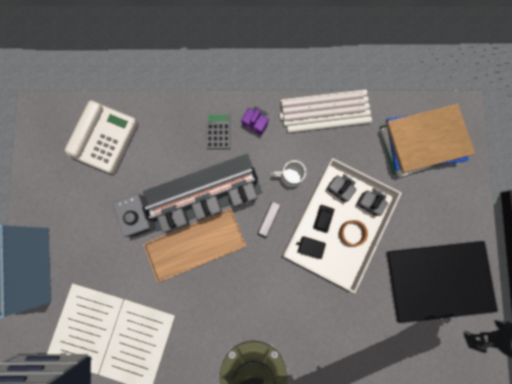

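```bash
python3 - <<'E'
import cv2
t=cv2.imread('pics/top0.png')
c=t[140:300,100:270];cv2.imwrite('pics/c1.png',cv2.resize(c,None,fx=4,fy=3.7,interpolation=2) if 0 else cv2.resize(c,None,fx=3.7,fy=3.7,interpolation=cv2.INTER_CUBIC))
c=t[145:300,260:420];cv2.imwrite('pics/c2.png',cv2.resize(c,None,fx=3.8,fy=3.8,interpolation=cv2.INTER_CUBIC))
s=cv2.imread('pics/scene0.png')
c=s[95:310,160:390];cv2.imwrite('pics/c3.png',cv2.resize(c,None,fx=2.75,fy=2.75,interpolation=cv2.INTER_CUBIC))
E
```

```text
(no output)
```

View pics/c1.png

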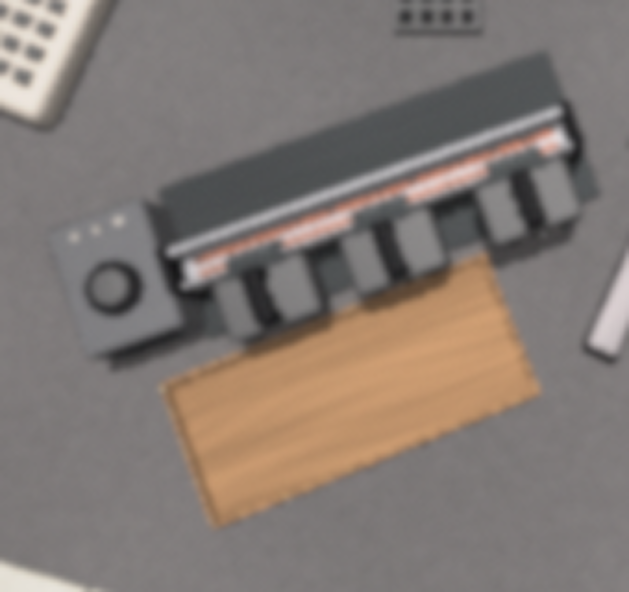

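View pics/c2.png

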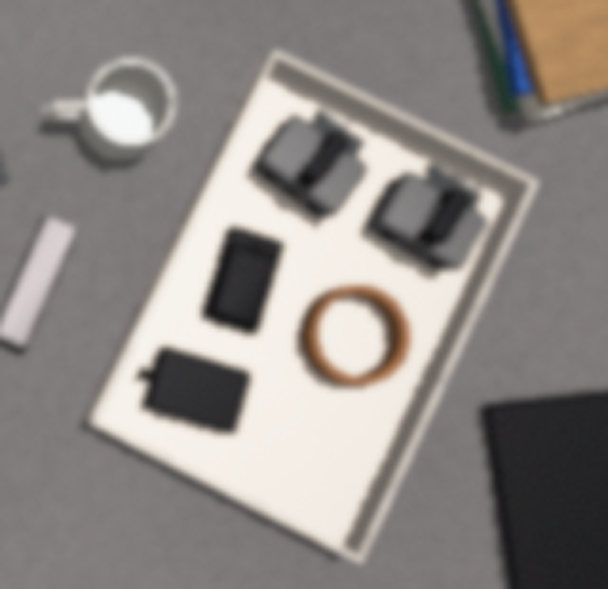

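View pics/c3.png

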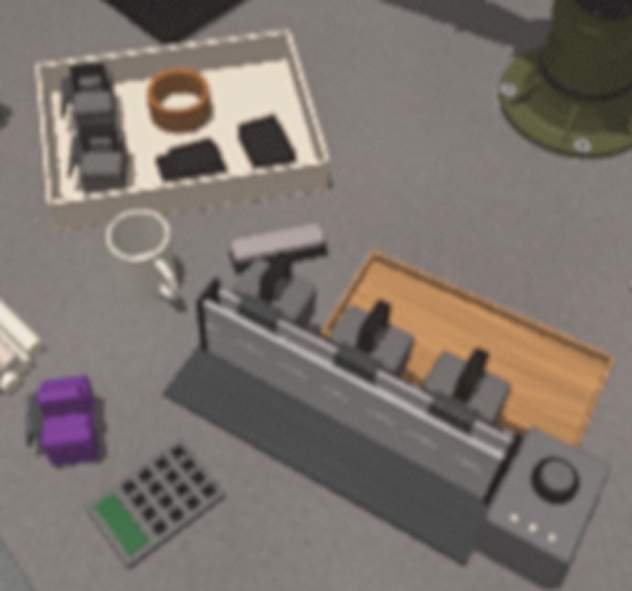

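```bash
python3 - <<'E'
from h import *
T=grab('top'); S=grab('scene')
c1=lambda u,v:(100+u/3.7,140+v/3.7)
c2=lambda u,v:(260+u/3.8,145+v/3.8)
c3=lambda u,v:(160+u/2.75,95+v/2.75)
def tri(a,b):
    A=[];
    pts=[]
    for f,(u,v) in((T,a),(S,b)):
        F,p,M=cam(f); d=M@np.array([(u-f['cx'])/F,(v-f['cy'])/F,1.]); pts.append((p,d/np.linalg.norm(d)))
    (p,d),(q,e)=pts; s=np.linalg.lstsq(np.c_[d,-e],q-p,rcond=None)[0]
    x=p+d*s[0];y=q+e*s[1]; return (x+y)/2,np.linalg.norm(x-y)
print('tray');
P=[ray(T,*c1(*u),.022) for u in((160,388),(215,525),(540,392),(487,255))]
for p in P: print(p)
print(np.mean(P,0),[np.linalg.norm(P[i]-P[i-1]) for i in range(4)])
d=(P[0]+P[1]-P[2]-P[3]); print('yaw of y', np.degrees(np.arctan2(-d[0],d[1])))
print('wall top',ray(T,*c1(172,250),.115),ray(T,*c1(560,112),.115))
print('button',tri(c1(112,287),c3(556,478)))
print('crate top'); P=[ray(T,*c2(*u),.06) for u in((275,52),(538,182),(360,562),(88,425))]
for p in P: print(p)
print(np.mean(P,0),[np.linalg.norm(P[i]-P[i-1]) for i in range(4)])
# bars
for n,a,b,h in(('L',(258,297),(472,372),.145),('M',(390,245),(377,322),.145),('R',(527,193),(277,268),.145),('F1',(320,165),(98,150),.105),('F2',(444,215),(85,90),.105)):
    a=c1(*a) if n[0]!='F' else c2(*a)
    print(n,ray(T,*a,h),ray(S,*c3(*b),h),tri(a,c3(*b)))
E
```

```text
tray
[0.42883157 0.36715583 0.022     ]
[0.3063331 0.3138542 0.022    ]
[0.42273601 0.02060722 0.022     ]
[0.54859988 0.06912869 0.022     ]
[0.42662514 0.19268649 0.022     ] [np.float64(0.3211924986050686), np.float64(0.13359243570503296), np.float64(0.3155050344484661), np.float64(0.13489272448467993)]
yaw of y 21.77313253511617
wall top [0.54685731 0.33408104 0.115     ] [0.66519886 0.00134604 0.115     ]
button (array([0.51581754, 0.38846182, 0.10331136]), np.float64(0.0014568408794597583))
crate top
[ 0.71424343 -0.27427498  0.06      ]
[ 0.59592542 -0.50315974  0.06      ]
[ 0.27056371 -0.33118999  0.06      ]
[ 0.38729308 -0.1012884   0.06      ]
[ 0.49200641 -0.30247828  0.06      ] [np.float64(0.369893073150049), np.float64(0.25765749543188365), np.float64(0.36801337125224515), np.float64(0.25783809978275996)]
L [0.50466489 0.25328859 0.145     ] [0.51619023 0.26278658 0.145     ] (array([0.5057716 , 0.25742827, 0.12539342]), np.float64(0.00024196298436269164))
M [0.54731614 0.14428213 0.145     ] [0.55167104 0.15707121 0.145     ] (array([0.54649477, 0.14858506, 0.12974326]), np.float64(0.006634095051823978))
R [0.59046448 0.02974451 0.145     ] [0.59066412 0.03599832 0.145     ] (array([0.5896482 , 0.03140303, 0.13947772]), np.float64(0.00435518813575134))
F1 [ 0.60596459 -0.29863604  0.105     ] [ 0.63516659 -0.26848018  0.105     ] (array([ 0.61408209, -0.31367739,  0.05023196]), np.float64(0.0015491330615650181))
F2 [ 0.56259788 -0.40235673  0.105     ] [ 0.59053507 -0.36874528  0.105     ] (array([ 0.56761859, -0.42128269,  0.05006988]), np.float64(0.001324409985529152))
```

```bash
cat > m.py <<'E'
from h import *
def bars(f,boxes,h,thr=52,show=None):
    g=cv2.cvtColor(f['img'],cv2.COLOR_RGB2GRAY); out=[]
    for (u0,v0,u1,v1) in boxes:
        c=cv2.resize(g[v0:v1,u0:u1],None,fx=6,fy=6,interpolation=cv2.INTER_CUBIC)
        m=(c<thr).astype(np.uint8)
        n,l,s,ce=cv2.connectedComponentsWithStats(m)
        out.append((c,m,s,ce))
    return out
E
python3 - <<'E'
from m import *
T=grab('top')
B=[(160,208,188,232),(192,193,220,217),(228,180,256,204),(328,172,360,205),(357,186,390,218)]
rows=[]
for (c,m,s,ce) in bars(T,B,0):
    print(np.percentile(c,[2,10,30,50,90]))
    rows.append(np.hstack([cv2.resize(c,(200,200)),cv2.resize(m*255,(200,200))]))
cv2.imwrite('pics/b1.png',np.vstack([np.hstack(rows[:2]),np.hstack(rows[2:4])]))
cv2.imwrite('pics/b2.png',rows[4])
E
```

```text
[ 40.  46.  72.  92. 130.]
[ 43.  53.  85. 108. 137.]
[ 43.  52.  84. 109. 140.]
[ 41.  56. 110. 132. 239.]
[ 36.  52.  99. 122. 233.]
```

View pics/b1.png

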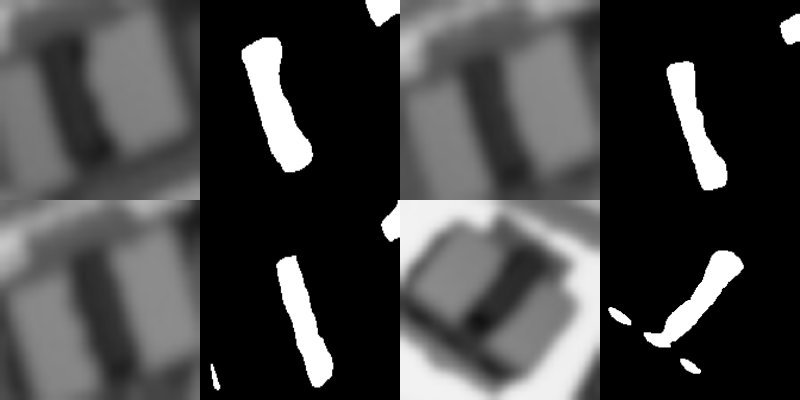

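```bash
cat >> m.py <<'E'
def barpose(f,box,h,thr=52):
    c,m,s,ce=bars(f,[box],h,thr)[0]
    n,l,s,ce=cv2.connectedComponentsWithStats(m)
    # component nearest to box centre among big
    H,W=c.shape
    k=max(range(1,n),key=lambda i:s[i][4] if np.hypot(*(ce[i]-[W/2,H/2]))<0.4*W else 0)
    ys,xs=np.nonzero(l==k); u=box[0]+(xs+.5)/6-.5; v=box[1]+(ys+.5)/6-.5
    P=np.array([ray(f,a,b,h)[:2] for a,b in zip(u[::5],v[::5])])
    mu=P.mean(0); w,V=np.linalg.eigh(np.cov((P-mu).T)); d=V[:,1]; d=d*np.sign(d[0])
    t=(P-mu)@d; r=(P-mu)@np.array([-d[1],d[0]])
    lo,hi=np.percentile(t,[1,99])
    return mu+d*(lo+hi)/2, np.degrees(np.arctan2(d[1],d[0])), hi-lo, np.ptp(r)
E
python3 - <<'E'
from m import *
T=grab('top')
B=[(160,208,188,232),(192,193,220,217),(228,180,256,204),(328,172,360,205),(357,186,390,218)]
for i,b in enumerate(B):
  for thr in (52,62): print(i,thr,barpose(T,b,.145 if i<3 else .105,thr))
# lip / rail lines: show rail zoom
c=T['img'][150:235,140:265]; cv2.imwrite('pics/r.png',cv2.cvtColor(cv2.resize(c,None,fx=6,fy=6,interpolation=2),cv2.COLOR_RGB2BGR))
E
```

```text
0 52 (array([0.50490725, 0.25208871]), np.float64(21.835540666583498), np.float64(0.049717446131309184), np.float64(0.017479555344350223))
0 62 (array([0.50284202, 0.25182402]), np.float64(19.674616756597075), np.float64(0.05734920924427879), np.float64(0.02619959209254499))
1 52 (array([0.5429608 , 0.14605159]), np.float64(20.602461035946934), np.float64(0.04862182858348789), np.float64(0.01270776046826534))
1 62 (array([0.54249934, 0.14546914]), np.float64(21.127781204827947), np.float64(0.05365757034776243), np.float64(0.015072780134268653))
2 52 (array([0.58469435, 0.03086194]), np.float64(19.636905313038824), np.float64(0.04831794745995256), np.float64(0.012120989956100888))
2 62 (array([0.58361215, 0.03036478]), np.float64(18.354749483590002), np.float64(0.054327503232790376), np.float64(0.015273114056036888))
3 52 (array([ 0.60631953, -0.29458686]), np.float64(-40.85585905348831), np.float64(0.06343684469384898), np.float64(0.017050694247171958))
3 62 (array([ 0.60544857, -0.29240059]), np.float64(-47.61541286125053), np.float64(0.07173559164441305), np.float64(0.06442883354342457))
4 52 (array([ 0.55670892, -0.39609823]), np.float64(-38.569185193596375), np.float64(0.06320175340611486), np.float64(0.022158436823988534))
4 62 (array([ 0.55497836, -0.38833039]), np.float64(-58.68180086549279), np.float64(0.07936532821376507), np.float64(0.07103744400286467))
```

View pics/r.png

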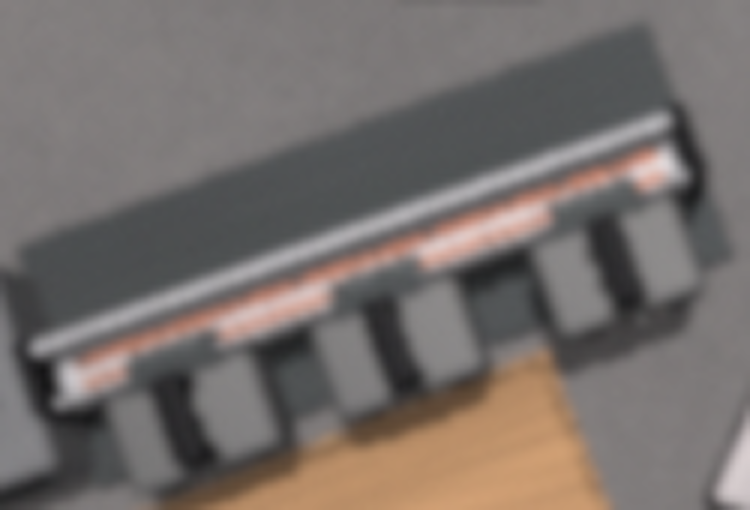

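```bash
cat >> m.py <<'E'
def body(f,box,h,lo=88,hi=175,fn=None):
    g=cv2.cvtColor(f['img'],cv2.COLOR_RGB2GRAY); u0,v0,u1,v1=box
    c=cv2.resize(g[v0:v1,u0:u1],None,fx=6,fy=6,interpolation=cv2.INTER_CUBIC)
    m=((c>lo)&(c<hi)).astype(np.uint8)
    m=cv2.morphologyEx(m,cv2.MORPH_OPEN,np.ones((21,21)))
    if fn: cv2.imwrite('pics/'+fn,np.hstack([c,m*255]))
    n,l,s,ce=cv2.connectedComponentsWithStats(m)
    ks=sorted(range(1,n),key=lambda i:-s[i][4])[:2]
    ys,xs=np.nonzero(np.isin(l,ks)); u=box[0]+(xs+.5)/6-.5; v=box[1]+(ys+.5)/6-.5
    P=np.array([ray(f,a,b,h)[:2] for a,b in zip(u[::3],v[::3])]).astype(np.float32)*1000
    (cx,cy),(w,hh),a=cv2.minAreaRect(P)
    bx=cv2.boxPoints(((cx,cy),(w,hh),a)); e=bx[1]-bx[0]; e2=bx[2]-bx[1]
    s=e if np.linalg.norm(e)<np.linalg.norm(e2) else e2
    s=s*np.sign(s[0]); return (round(cx,1),round(cy,1)),sorted((round(w,1),round(hh,1))),round(np.degrees(np.arctan2(s[1],s[0])),1)
E
python3 - <<'E'
from m import *
T=grab('top')
for i,b in enumerate([(325,170,362,206),(353,184,392,220)]):
  for lo in (85,95): print(i,body(T,b,.065,lo,175,f'body{i}{lo}.png'))
for i,b in enumerate([(157,206,188,234),(189,190,221,220),(224,178,256,206)]):
  for lo in (85,95): print(i,body(T,b,.105,lo,155,f'rb{i}{lo}.png'))
a=[cv2.resize(cv2.imread(f'pics/{n}.png'),(400,200)) for n in('body085','body195','rb085','rb195')]
cv2.imwrite('pics/bb.png',np.vstack([np.hstack(a[:2]),np.hstack(a[2:])]))
E
```

```text
0 ((647.4, -313.6), [57.3, 125.4], np.float32(23.8))
0 ((648.2, -314.5), [56.7, 123.1], np.float32(23.0))
1 ((567.2, -431.3), [73.4, 120.0], np.float32(89.7))
1 ((567.2, -431.3), [73.4, 120.0], np.float32(89.7))
0 ((508.4, 264.9), [69.4, 102.9], np.float32(24.2))
0 ((503.1, 263.5), [61.3, 97.6], np.float32(19.4))
1 ((562.6, 159.7), [91.4, 96.7], np.float32(20.4))
1 ((550.2, 153.7), [61.4, 90.4], np.float32(20.1))
2 ((606.5, 37.0), [90.7, 91.5], np.float32(18.0))
2 ((594.5, 30.6), [61.0, 82.3], np.float32(19.4))
```

View pics/bb.png

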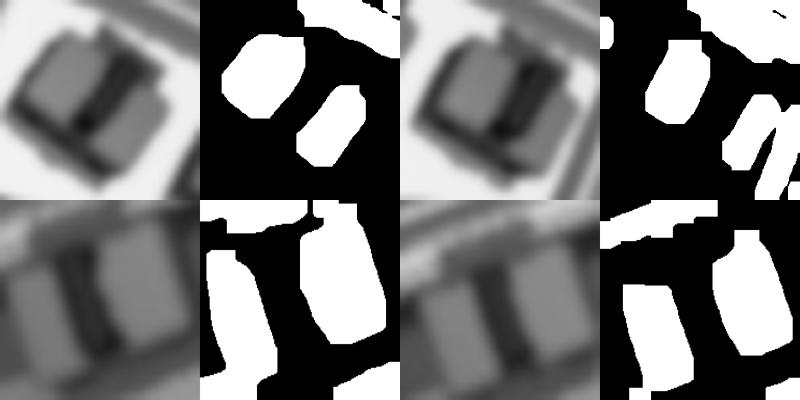

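```bash
cat >> h.py <<'E'
def go(pos,yaw=None):
    """print tool-frame shift and turn to reach pos with tool x yaw (deg, down)"""
    o=manip.get_obs(); M=R.from_rotvec(o['tool_rot']).as_matrix()
    d=M.T@(np.array(pos)-o['eef_pos'])
    print('t %.2f'%o['time_s'],'pos',np.round(o['eef_pos'],4),'gap %.4f'%o['finger_gap'],'F',np.round(o['contact_force'],1))
    print('yaw %.2f'%np.degrees(np.arctan2(M[1,0],M[0,0])),'zaxis',np.round(M[:,2],3),'q',np.round(o['q'],2))
    print('shift',np.round(d,4))
    if yaw is not None:
        c,s=np.cos(np.radians(yaw)),np.sin(np.radians(yaw))
        D=np.array([[c,s,0],[s,-c,0],[0,0,-1]]); print('turn',np.round(R.from_matrix(M.T@D).as_rotvec(),4))
        print('shift after turn',np.round(D.T@(np.array(pos)-o['eef_pos']),4))
E
python3 - <<'E'
from h import *
go((.45,-.4,.3),20)
E
```

```text
t 0.35 pos [ 0.1993 -0.6186  0.2311] gap 0.0854 F [-0.2 -0.5  0.3]
yaw 17.87 zaxis [-0.  0. -1.] q [ 1.27  0.32 -0.07  1.45  0.02  1.37 -0.06]
shift [ 0.3056 -0.1311 -0.0689]
turn [-0.0004  0.     -0.0373]
shift after turn [ 0.3103 -0.1196 -0.0689]
```

Call:
move_arm(travel=[[0.05,-0.02,-0.02],[0.05,-0.03,-0.02],[0.05,-0.03,-0.02],[0.05,-0.03,-0.01]], dr=[[0,0,-0.01],[0,0,-0.01],[0,0,-0.01],[0,0,-0.007]], jaw=[-1,-1,-1,-1])

```text
time_s: 0.85
eef_pos: [0.3548, -0.4491, 0.3029]
tool_rot: [3.092, 0.545, 0.002]
contact_force: [0.3, -0.7, 0.0]
finger_gap: 0.0855
```

```bash
python3 - <<'E'
from h import *
go((.545,.147,.3),20)
E
```

```text
t 0.85 pos [ 0.3548 -0.4491  0.3029] gap 0.0855 F [ 0.3 -0.7  0. ]
yaw 20.00 zaxis [ 0.001 -0.002 -1.   ] q [ 1.04  0.14 -0.21  1.53  0.03  1.47 -0.39]
shift [ 0.3826 -0.4951  0.002 ]
turn [ 0.0023 -0.0007 -0.    ]
shift after turn [ 0.3827 -0.4951  0.0029]
```

Call:
move_arm(travel=[[0.038,-0.049,0],[0.038,-0.049,0],[0.038,-0.049,0],[0.038,-0.049,0],[0.038,-0.049,0],[0.038,-0.049,0],[0.038,-0.049,0],[0.038,-0.049,0],[0.038,-0.049,0],[0.038,-0.049,0],[0,0,0]], dr=[[0,0,0],[0,0,0],[0,0,0],[0,0,0],[0,0,0],[0,0,0],[0,0,0],[0,0,0],[0,0,0],[0,0,0],[0,0,0]], jaw=[-1,-1,-1,-1,-1,-1,-1,-1,-1,-1,-1])

```text
time_s: 2.22
eef_pos: [0.5422, 0.1466, 0.3011]
tool_rot: [-3.087, -0.56, 0.0]
contact_force: [0.3, -0.1, 0.2]
finger_gap: 0.0853
```

```bash
python3 - <<'E'
from h import *
go((.545,.147,.119),20)
S=grab('scene','s1.png');T=grab('top','t1.png')
c=S['img'][150:310,180:400]; cv2.imwrite('pics/s1c.png',cv2.cvtColor(cv2.resize(c,None,fx=3.5,fy=3.5,interpolation=2),cv2.COLOR_RGB2BGR))
E
```

```text
t 2.23 pos [0.5422 0.1466 0.3011] gap 0.0853 F [ 0.3 -0.1  0.2]
yaw 20.57 zaxis [-0.001  0.004 -1.   ] q [ 0.42  0.18 -0.82  1.54  0.13  1.48 -1.62]
shift [0.0026 0.0013 0.1821]
turn [-0.0042 -0.0006  0.0099]
shift after turn [0.0028 0.0005 0.1821]
```

View pics/s1c.png

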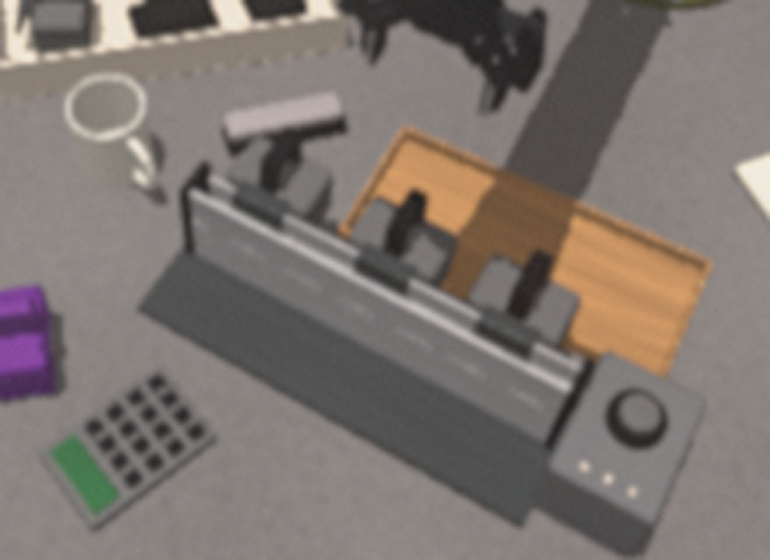

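```bash
python3 - <<'E'
from h import *
S=grab('scene'); p=proj(S,(.542,.147,.301)); print(p,(p-[180,150])*3.5)
p=proj(S,(.542,.147,.145)); print((p-[180,150])*3.5)
E
```

```text
[302.74482023 175.99346988] [429.6068708   90.97714459]
[410.2179896 203.2488623]
```

Call:
move_arm(travel=[[0.002,0,0.045],[0.001,0,0.045],[0,0,0.045],[0,0,0.027],[0,0,0]], dr=[[-0.004,0,0.01],[0,0,0],[0,0,0],[0,0,0],[0,0,0]], jaw=[-1,-1,-1,-1,-1])

```text
time_s: 3.0
eef_pos: [0.5446, 0.1376, 0.1374]
tool_rot: [3.092, 0.524, -0.006]
contact_force: [0.3, 0.1, 0.0]
finger_gap: 0.0853
```

```bash
python3 - <<'E'
from h import *
go((.545,.147,.119),20)
S=grab('scene','s2.png');T=grab('top','t2.png')
c=S['img'][150:310,180:400]; cv2.imwrite('pics/s2c.png',cv2.cvtColor(cv2.resize(c,None,fx=3.5,fy=3.5,interpolation=2),cv2.COLOR_RGB2BGR))
E
```

```text
t 3.00 pos [0.5446 0.1376 0.1374] gap 0.0853 F [0.3 0.1 0. ]
yaw 19.23 zaxis [-0.003 -0.006 -1.   ] q [ 0.38  0.29 -0.79  1.77  0.23  1.18 -1.71]
shift [ 0.0035 -0.0088  0.0184]
turn [ 0.0045  0.0045 -0.0135]
shift after turn [ 0.0035 -0.0087  0.0184]
```

View pics/s2c.png

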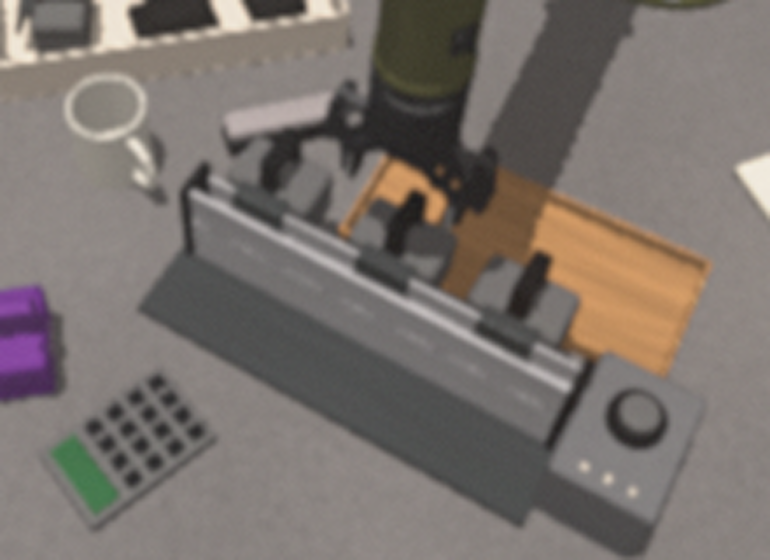

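Call:
move_arm(travel=[[0.002,-0.005,0.009],[0.002,-0.004,0.009],[0,0,0],[0,0,0]], dr=[[0.004,0.004,-0.013],[0,0,0],[0,0,0],[0,0,0]], jaw=[-1,-1,-1,-1])

```text
time_s: 3.6
eef_pos: [0.5468, 0.1506, 0.1213]
tool_rot: [-3.092, -0.55, -0.006]
contact_force: [0.1, 0.0, 0.0]
finger_gap: 0.0851
```

```bash
python3 - <<'E'
from h import *
go((.545,.147,.119),20)
E
```

```text
t 3.60 pos [0.5468 0.1506 0.1213] gap 0.0851 F [0.1 0.  0. ]
yaw 20.18 zaxis [ 0.004  0.001 -1.   ] q [ 0.36  0.32 -0.79  1.78  0.25  1.14 -1.72]
shift [-0.0029  0.0027  0.0023]
turn [ 0.0001 -0.004   0.0031]
shift after turn [-0.0029  0.0027  0.0023]
```

Call:
move_arm(travel=[[0,0,0.001],[0,0,0],[0,0,0],[0,0,0],[0,0,0],[0,0,0]], dr=[[0,0,0],[0,0,0],[0,0,0],[0,0,0],[0,0,0],[0,0,0]], jaw=[1,1,1,1,1,1], force=60)

```text
time_s: 4.35
eef_pos: [0.5471, 0.1494, 0.1206]
tool_rot: [3.093, 0.548, 0.007]
contact_force: [-1.0, -5.0, 3.9]
finger_gap: 0.0165
```

```bash
python3 - <<'E'
from h import *
go((.545,.147,.119),20)
E
```

```text
t 4.35 pos [0.5471 0.1494 0.1206] gap 0.0165 F [-1.  -5.   3.9]
yaw 20.11 zaxis [ 0.004  0.    -1.   ] q [ 0.36  0.32 -0.79  1.78  0.25  1.14 -1.72]
shift [-0.0028  0.0016  0.0016]
turn [ 0.0014 -0.004   0.0019]
shift after turn [-0.0028  0.0016  0.0016]
```

Call:
move_arm(travel=[[0,0,-0.02],[0,0,-0.03],[0,0,-0.03],[0,0,0],[-0.03,0,0],[-0.03,0,0],[-0.03,0,0],[0,0,0],[0,0,0]], dr=[[0,0,0],[0,0,0],[0,0,0],[0,0,0],[0,0,0],[0,0,0],[0,0,0],[0,0,0],[0,0,0]], jaw=[1,1,1,1,1,1,1,1,1])

```text
time_s: 5.48
eef_pos: [0.4616, 0.1193, 0.1988]
tool_rot: [-3.092, -0.55, -0.005]
contact_force: [-0.0, 0.2, -4.6]
finger_gap: 0.0169
```

```bash
python3 - <<'E'
from h import *
go((.4192,.1897,.11),22)
S=grab('scene','s3.png');T=grab('top','t3.png')
c=S['img'][150:310,180:400]; cv2.imwrite('pics/s3c.png',cv2.cvtColor(cv2.resize(c,None,fx=3.5,fy=3.5,interpolation=2),cv2.COLOR_RGB2BGR))
E
```

```text
t 5.47 pos [0.4616 0.1193 0.1988] gap 0.0169 F [-0.   0.2 -4.6]
yaw 20.16 zaxis [ 0.003  0.001 -1.   ] q [ 0.52 -0.   -0.82  1.89 -0.    1.25 -1.51]
shift [-0.0159 -0.0807  0.0888]
turn [-0.0003 -0.0032 -0.0321]
shift after turn [-0.013  -0.0812  0.0888]
```

View pics/s3c.png

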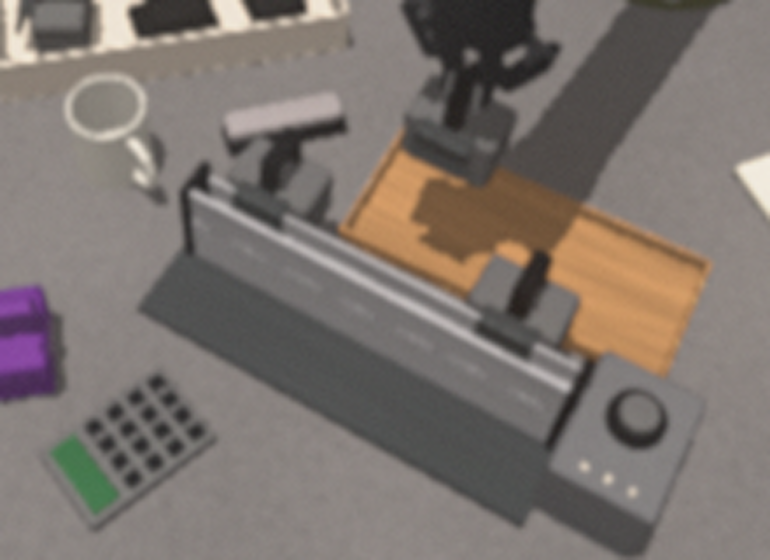

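Call:
move_arm(travel=[[-0.004,-0.027,0],[-0.004,-0.027,0.02],[-0.005,-0.027,0.03],[0,0,0.038],[0,0,0],[0,0,0]], dr=[[0,0,-0.032],[0,0,0],[0,0,0],[0,0,0],[0,0,0],[0,0,0]], jaw=[1,1,1,1,1,1])

```text
time_s: 6.32
eef_pos: [0.4214, 0.1909, 0.113]
tool_rot: [-3.082, -0.599, -0.008]
contact_force: [-0.1, 0.1, -4.4]
finger_gap: 0.0166
```

```bash
python3 - <<'E'
from h import *
go((.4192,.1897,.081),22)
S=grab('scene','s4.png');T=grab('top','t4.png')
c=S['img'][150:310,180:400]; cv2.imwrite('pics/s4c.png',cv2.cvtColor(cv2.resize(c,None,fx=3.5,fy=3.5,interpolation=2),cv2.COLOR_RGB2BGR))
E
```

```text
t 6.33 pos [0.4214 0.1909 0.113 ] gap 0.0166 F [-0.1  0.1 -4.4]
yaw 22.01 zaxis [ 0.005  0.003 -1.   ] q [ 0.42  0.07 -0.92  2.02  0.06  1.07 -1.71]
shift [-0.0027  0.0003  0.032 ]
turn [-0.0006 -0.0054  0.0002]
shift after turn [-0.0025  0.0003  0.032 ]
```

View pics/s4c.png

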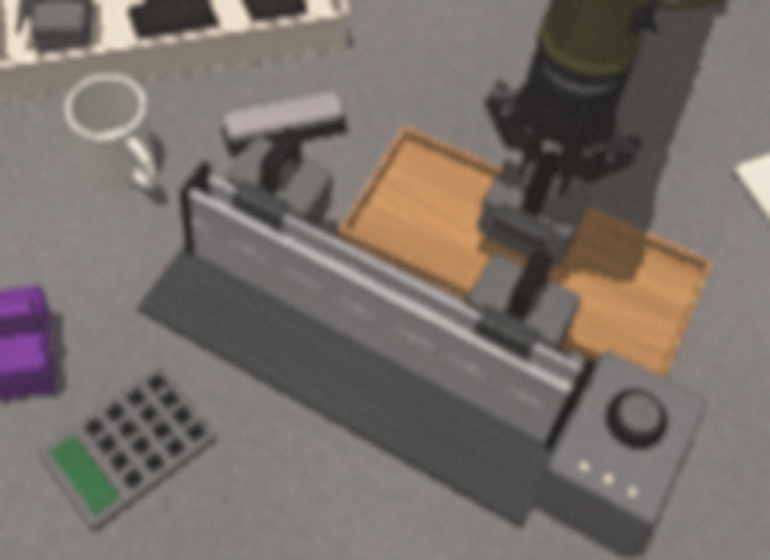

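Call:
move_arm(travel=[[-0.001,0,0.016],[-0.001,0,0.014],[0,0,0],[0,0,0]], dr=[[0,-0.005,0],[0,0,0],[0,0,0],[0,0,0]], jaw=[1,1,1,1])

```text
time_s: 6.92
eef_pos: [0.4181, 0.1892, 0.0812]
tool_rot: [3.084, 0.599, -0.004]
contact_force: [0.2, -0.7, -5.5]
finger_gap: 0.0167
```

Call:
move_arm(travel=[[0,0,0],[0,0,0],[0,0,0],[0,0,-0.02],[0,0,-0.04],[0,0,-0.05],[0,0,-0.04],[0,0,0],[0,0,0]], dr=[[0,0,0],[0,0,0],[0,0,0],[0,0,0],[0,0,0],[0,0,0],[0,0,0],[0,0,0],[0,0,0]], jaw=[-1,-1,-1,-1,-1,-1,-1,-1,-1])

```text
time_s: 8.05
eef_pos: [0.4186, 0.1892, 0.2313]
tool_rot: [3.083, 0.599, -0.002]
contact_force: [1.1, -0.5, -0.4]
finger_gap: 0.0857
```

```bash
python3 - <<'E'
from h import *
go((.506,.254,.25),20)
S=grab('scene','s5.png');T=grab('top','t5.png')
c=S['img'][150:310,180:400]; cv2.imwrite('pics/s5c.png',cv2.cvtColor(cv2.resize(c,None,fx=3.5,fy=3.5,interpolation=2),cv2.COLOR_RGB2BGR))
E
```

```text
t 8.05 pos [0.4186 0.1892 0.2313] gap 0.0857 F [ 1.1 -0.5 -0.4]
yaw 21.99 zaxis [-0.001 -0.001 -1.   ] q [ 0.48 -0.09 -0.9   1.87 -0.07  1.33 -1.59]
shift [ 0.1052 -0.0274 -0.0189]
turn [0.0006 0.0017 0.0347]
shift after turn [ 0.1043 -0.031  -0.0187]
```

View pics/s5c.png

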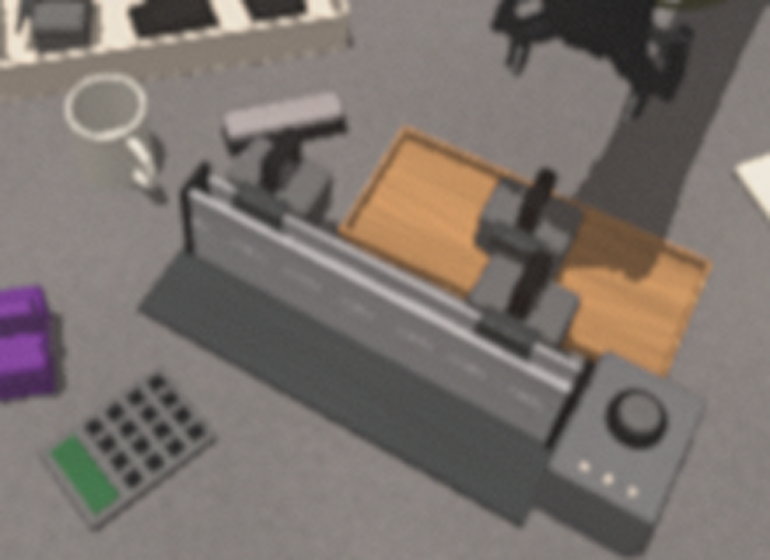

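Call:
move_arm(travel=[[0.035,-0.011,0],[0.035,-0.011,0],[0.035,-0.01,0.03],[0,0,0.04],[0,0,0.025],[0,0,0],[0,0,0]], dr=[[0,0,0.035],[0,0,0],[0,0,0],[0,0,0],[0,0,0],[0,0,0],[0,0,0]], jaw=[-1,-1,-1,-1,-1,-1,-1])

```text
time_s: 9.02
eef_pos: [0.506, 0.2567, 0.1372]
tool_rot: [-3.094, -0.546, 0.001]
contact_force: [-0.4, -0.3, 0.6]
finger_gap: 0.0854
```

```bash
python3 - <<'E'
from h import *
go((.508,.255,.1206),20)
E
```

```text
t 9.03 pos [0.506  0.2567 0.1372] gap 0.0854 F [-0.4 -0.3  0.6]
yaw 20.00 zaxis [-0.001 -0.    -1.   ] q [ 0.29  0.35 -0.95  1.75  0.31  1.2  -1.97]
shift [0.0013 0.0023 0.0166]
turn [-0.0002  0.0006  0.    ]
shift after turn [0.0013 0.0023 0.0166]
```

Call:
move_arm(travel=[[0.001,0.001,0.01],[0,0,0.0065],[0,0,0],[0,0,0],[0,0,0],[0,0,0],[0,0,0],[0,0,0]], dr=[[0,0,0],[0,0,0],[0,0,0],[0,0,0],[0,0,0],[0,0,0],[0,0,0],[0,0,0]], jaw=[-1,-1,-1,1,1,1,1,1])

```text
time_s: 10.02
eef_pos: [0.5068, 0.2569, 0.1207]
tool_rot: [-3.093, -0.546, 0.001]
contact_force: [-2.2, 2.8, 3.0]
finger_gap: 0.0169
```

```bash
python3 - <<'E'
from h import *
go((.381,.284,.113),22)
E
```

```text
t 10.03 pos [0.5068 0.2569 0.1207] gap 0.0169 F [-2.2  2.8  3. ]
yaw 20.03 zaxis [-0.001  0.001 -1.   ] q [ 0.28  0.37 -0.94  1.77  0.33  1.17 -1.99]
shift [-0.1089 -0.0685  0.0078]
turn [-0.0011  0.0005 -0.0345]
shift after turn [-0.1064 -0.0723  0.0077]
```

Call:
move_arm(travel=[[0,0,-0.02],[0,0,-0.035],[0,0,-0.035],[0,0,0],[-0.026,-0.018,0],[-0.026,-0.018,0],[-0.026,-0.018,0],[-0.026,-0.018,0],[0,0,0],[0,0,0]], dr=[[0,0,0],[0,0,0],[0,0,0],[0,0,0],[0,0,-0.034],[0,0,0],[0,0,0],[0,0,0],[0,0,0],[0,0,0]], jaw=[1,1,1,1,1,1,1,1,1,1])

```text
time_s: 11.28
eef_pos: [0.3842, 0.2835, 0.2093]
tool_rot: [3.083, 0.596, -0.003]
contact_force: [0.7, -0.5, -4.4]
finger_gap: 0.0166
```

```bash
python3 - <<'E'
from h import *
go((.381,.284,.081),22)
S=grab('scene','s6.png');T=grab('top','t6.png')
c=S['img'][130:310,180:400]; cv2.imwrite('pics/s6c.png',cv2.cvtColor(cv2.resize(c,None,fx=3.3,fy=3.3,interpolation=2),cv2.COLOR_RGB2BGR))
E
```

```text
t 11.28 pos [0.3842 0.2835 0.2093] gap 0.0166 F [ 0.7 -0.5 -4.4]
yaw 21.89 zaxis [-0.001 -0.002 -1.   ] q [ 0.4   0.   -1.08  1.86  0.    1.28 -1.87]
shift [-0.0025 -0.0019  0.1283]
turn [ 0.0016  0.0022 -0.002 ]
shift after turn [-0.0028 -0.0017  0.1283]
```

View pics/s6c.png

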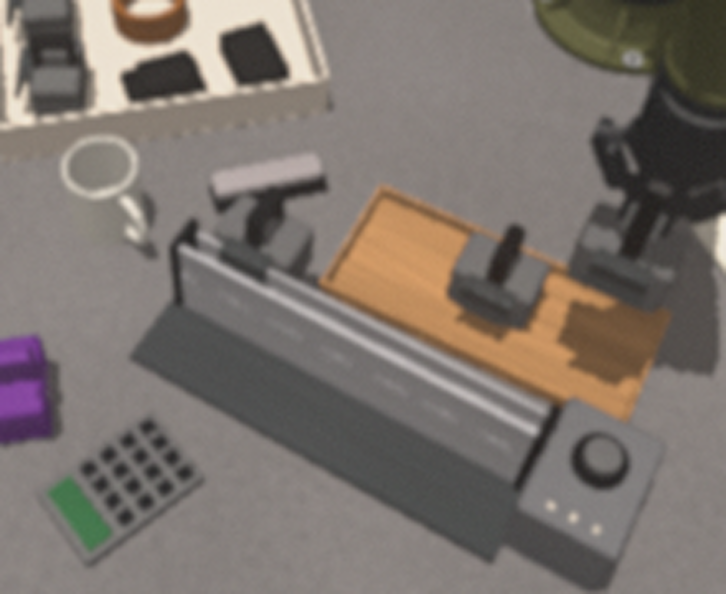

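Call:
move_arm(travel=[[-0.001,-0.001,0.04],[-0.002,0,0.04],[0,0,0.03],[0,0,0],[0,0,0]], dr=[[0,0,0],[0,0,0],[0,0,0],[0,0,0],[0,0,0]], jaw=[1,1,1,1,1])

```text
time_s: 12.0
eef_pos: [0.3817, 0.2851, 0.1013]
tool_rot: [-3.083, -0.597, 0.0]
contact_force: [0.3, -0.2, -4.4]
finger_gap: 0.0165
```

```bash
python3 - <<'E'
from h import *
go((.381,.284,.081),22)
S=grab('scene','s7.png');T=grab('top','t7.png')
c=S['img'][150:290,240:420]; cv2.imwrite('pics/s7c.png',cv2.cvtColor(cv2.resize(c,None,fx=4,fy=4,interpolation=2),cv2.COLOR_RGB2BGR))
E
```

```text
t 12.00 pos [0.3817 0.2851 0.1013] gap 0.0165 F [ 0.3 -0.2 -4.4]
yaw 21.91 zaxis [-0.     0.001 -1.   ] q [ 0.33  0.18 -1.08  2.    0.18  1.07 -2.03]
shift [-0.0011  0.0008  0.0203]
turn [-0.0009 -0.     -0.0016]
shift after turn [-0.0011  0.0007  0.0203]
```

View pics/s7c.png

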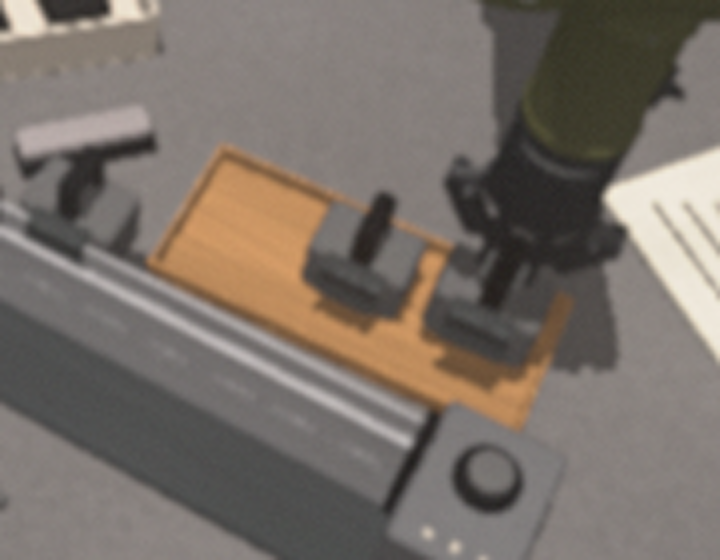

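Held pack is over the last left slot and inside the tray wall (right edge at ~(555,300)). Lower and release.

Call:
move_arm(travel=[[-0.001,0.001,0.012],[0,0,0.0085],[0,0,0],[0,0,0],[0,0,0],[0,0,0],[0,0,0],[0,0,-0.02],[0,0,-0.04],[0,0,-0.05],[0,0,-0.04],[0,0,0],[0,0,0]], dr=[[0,0,0],[0,0,0],[0,0,0],[0,0,0],[0,0,0],[0,0,0],[0,0,0],[0,0,0],[0,0,0],[0,0,0],[0,0,0],[0,0,0],[0,0,0]], jaw=[1,1,1,1,-1,-1,-1,-1,-1,-1,-1,-1,-1])

```text
time_s: 13.72
eef_pos: [0.3801, 0.2828, 0.2291]
tool_rot: [3.083, 0.597, -0.003]
contact_force: [-0.2, 0.4, -0.8]
finger_gap: 0.0854
```

```bash
python3 - <<'E'
from h import *
go((.588,.034,.235),20)
S=grab('scene','s8.png');T=grab('top','t8.png')
c=S['img'][150:290,240:420]; cv2.imwrite('pics/s8c.png',cv2.cvtColor(cv2.resize(c,None,fx=4,fy=4,interpolation=2),cv2.COLOR_RGB2BGR))
E
```

```text
t 13.72 pos [0.3801 0.2828 0.2291] gap 0.0854 F [-0.2  0.4 -0.8]
yaw 21.93 zaxis [-0.001 -0.002 -1.   ] q [ 0.45 -0.04 -1.11  1.84 -0.04  1.32 -1.83]
shift [ 0.1     0.3085 -0.0059]
turn [0.0009 0.0019 0.0336]
shift after turn [ 0.1103  0.3049 -0.0059]
```

View pics/s8c.png

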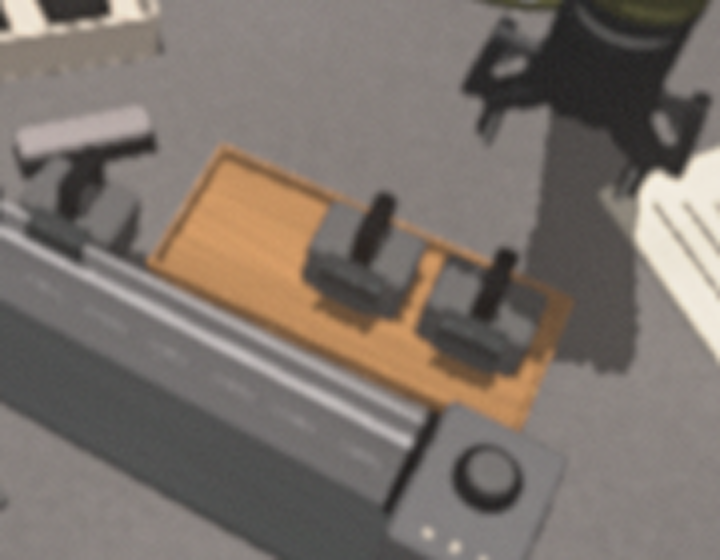

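Call:
move_arm(travel=[[0.014,0.038,0],[0.014,0.038,0],[0.014,0.038,0],[0.014,0.038,0],[0.014,0.038,0],[0.014,0.038,0],[0.014,0.038,0],[0.012,0.038,0],[0,0,0.04],[0,0,0.04],[0,0,0.02],[0,0,0],[0,0,0]], dr=[[0,0,0.033],[0,0,0],[0,0,0],[0,0,0],[0,0,0],[0,0,0],[0,0,0],[0,0,0],[0,0,0],[0,0,0],[0,0,0],[0,0,0],[0,0,0]], jaw=[-1,-1,-1,-1,-1,-1,-1,-1,-1,-1,-1,-1,-1])

```text
time_s: 15.45
eef_pos: [0.5898, 0.0363, 0.131]
tool_rot: [3.093, 0.547, 0.002]
contact_force: [-0.3, 0.4, 0.2]
finger_gap: 0.0851
```

```bash
python3 - <<'E'
from h import *
go((.588,.034,.1206),20.2)
S=grab('scene','s9.png')
c=S['img'][150:290,200:380]; cv2.imwrite('pics/s9c.png',cv2.cvtColor(cv2.resize(c,None,fx=4,fy=4,interpolation=2),cv2.COLOR_RGB2BGR))
E
```

```text
t 15.45 pos [0.5898 0.0363 0.131 ] gap 0.0851 F [-0.3  0.4  0.2]
yaw 20.04 zaxis [ 0.001 -0.001 -1.   ] q [ 0.59  0.38 -0.85  1.7   0.31  1.19 -1.56]
shift [-0.0025  0.0015  0.0104]
turn [ 0.0008 -0.0008 -0.0027]
shift after turn [-0.0025  0.0015  0.0104]
```

View pics/s9c.png

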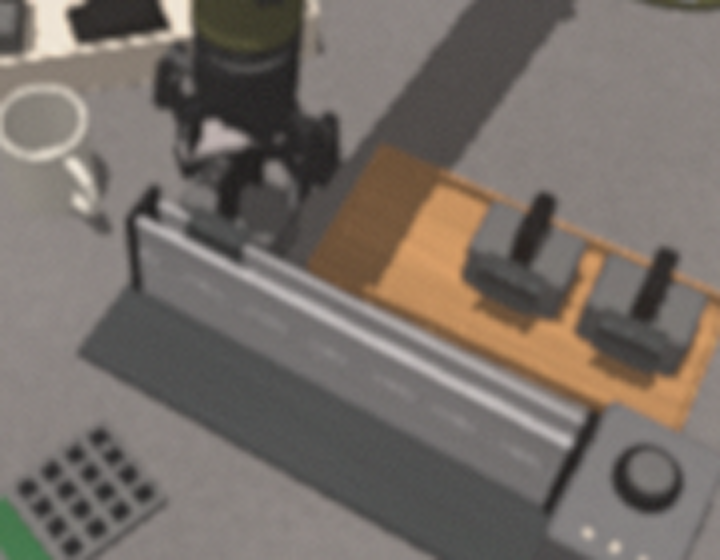

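Call:
move_arm(travel=[[-0.002,0.001,0.01],[0,0,0],[0,0,0],[0,0,0],[0,0,0],[0,0,0],[0,0,0],[0,0,0]], dr=[[0,0,0],[0,0,0],[0,0,0],[0,0,0],[0,0,0],[0,0,0],[0,0,0],[0,0,0]], jaw=[-1,-1,-1,1,1,1,1,1])

```text
time_s: 16.5
eef_pos: [0.5884, 0.0319, 0.1205]
tool_rot: [3.09, 0.543, 0.0]
contact_force: [0.6, -5.5, 3.9]
finger_gap: 0.0168
```

```bash
python3 - <<'E'
from h import *
go((.4574,.0951,.2),22)
E
```

```text
t 16.50 pos [0.5884 0.0319 0.1205] gap 0.0168 F [ 0.6 -5.5  3.9]
yaw 19.93 zaxis [ 0.001 -0.004 -1.   ] q [ 0.59  0.39 -0.84  1.72  0.32  1.17 -1.56]
shift [-0.1016 -0.1038 -0.0799]
turn [ 0.004   0.0005 -0.0361]
shift after turn [-0.0977 -0.1077 -0.0795]
```

Call:
move_arm(travel=[[0,0,-0.02],[0,0,-0.03],[0,0,-0.03],[0,0,0],[-0.03,-0.027,0],[-0.03,-0.027,0],[-0.028,-0.027,0],[-0.01,-0.027,0],[0,0,0.04],[0,0,0.04],[0,0,0.02],[0,0,0],[0,0,0]], dr=[[0,0,0],[0,0,0],[0,0,0],[0,0,0],[0,0,-0.036],[0,0,0],[0,0,0],[0,0,0],[0,0,0],[0,0,0],[0,0,0],[0,0,0],[0,0,0]], jaw=[1,1,1,1,1,1,1,1,1,1,1,1,1])

```text
time_s: 18.12
eef_pos: [0.4563, 0.0993, 0.1]
tool_rot: [3.083, 0.603, -0.001]
contact_force: [0.1, -0.8, -3.9]
finger_gap: 0.017
```

```bash
python3 - <<'E'
from h import *
go((.4574,.0951,.081),22)
S=grab('scene','s10.png')
c=S['img'][150:290,220:400]; cv2.imwrite('pics/s10c.png',cv2.cvtColor(cv2.resize(c,None,fx=4,fy=4,interpolation=2),cv2.COLOR_RGB2BGR))
E
```

```text
t 18.12 pos [0.4563 0.0993 0.1   ] gap 0.0170 F [ 0.1 -0.8 -3.9]
yaw 22.12 zaxis [-0.001 -0.    -1.   ] q [ 0.68  0.13 -0.99  2.02  0.12  1.06 -1.55]
shift [-0.0006  0.0043  0.019 ]
turn [-0.0001  0.0009  0.0021]
shift after turn [-0.0006  0.0043  0.019 ]
```

View pics/s10c.png

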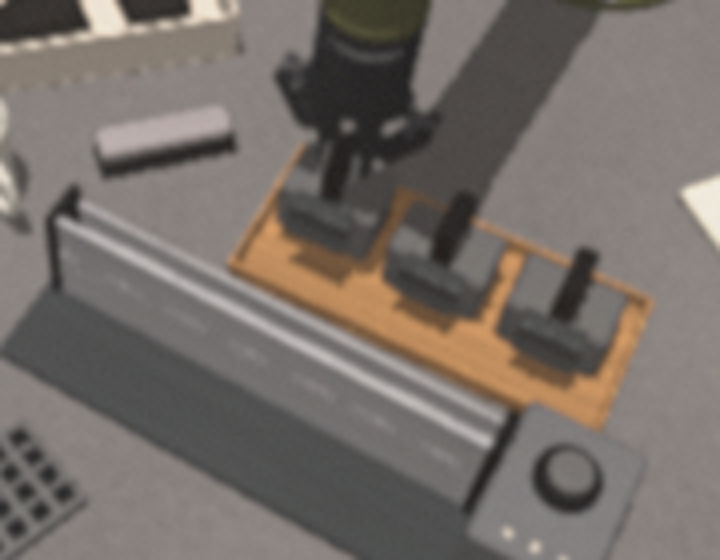

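Call:
move_arm(travel=[[0,0.003,0.01],[0,0,0.0085],[0,0,0],[0,0,0],[0,0,0],[0,0,0],[0,0,0],[0,0,-0.02],[0,0,-0.04],[0,0,-0.05],[0,0,-0.05],[0,0,-0.04],[0,0,0],[0,0,0]], dr=[[0,0,0],[0,0,0],[0,0,0],[0,0,0],[0,0,0],[0,0,0],[0,0,0],[0,0,0],[0,0,0],[0,0,0],[0,0,0],[0,0,0],[0,0,0],[0,0,0]], jaw=[1,1,1,1,-1,-1,-1,-1,-1,-1,-1,-1,-1,-1])

```text
time_s: 19.92
eef_pos: [0.4573, 0.0963, 0.2807]
tool_rot: [3.083, 0.602, -0.003]
contact_force: [0.1, 0.6, -0.9]
finger_gap: 0.0853
```

```bash
python3 - <<'E'
from m import *
go((.6,-.3,.27),-30)
S=grab('scene','s11.png');T=grab('top','t11.png')
c=S['img'][100:290,160:400]; cv2.imwrite('pics/s11c.png',cv2.cvtColor(cv2.resize(c,None,fx=3,fy=3,interpolation=2),cv2.COLOR_RGB2BGR))
c=T['img'][160:230,315:405]; cv2.imwrite('pics/t11c.png',cv2.cvtColor(cv2.resize(c,None,fx=8,fy=8,interpolation=2),cv2.COLOR_RGB2BGR))
c=S['img'][110:175,170:230]; cv2.imwrite('pics/s11d.png',cv2.cvtColor(cv2.resize(c,None,fx=9,fy=9,interpolation=2),cv2.COLOR_RGB2BGR))
E
```

```text
t 19.93 pos [0.4573 0.0963 0.2807] gap 0.0853 F [ 0.1  0.6 -0.9]
yaw 22.11 zaxis [-0.002 -0.001 -1.   ] q [ 0.78 -0.1  -0.96  1.78 -0.08  1.43 -1.35]
shift [-0.0169  0.4209  0.0109]
turn [0.0012 0.0015 0.9095]
shift after turn [0.3218 0.2719 0.0107]
```

View pics/s11c.png

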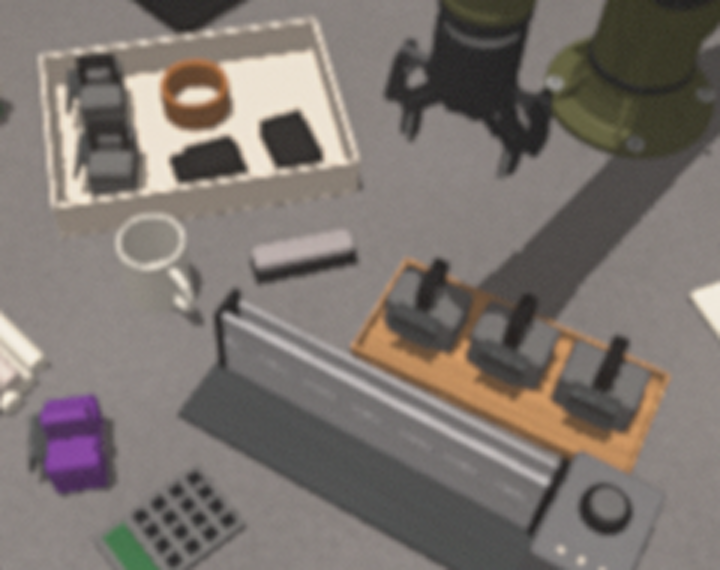

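View pics/t11c.png

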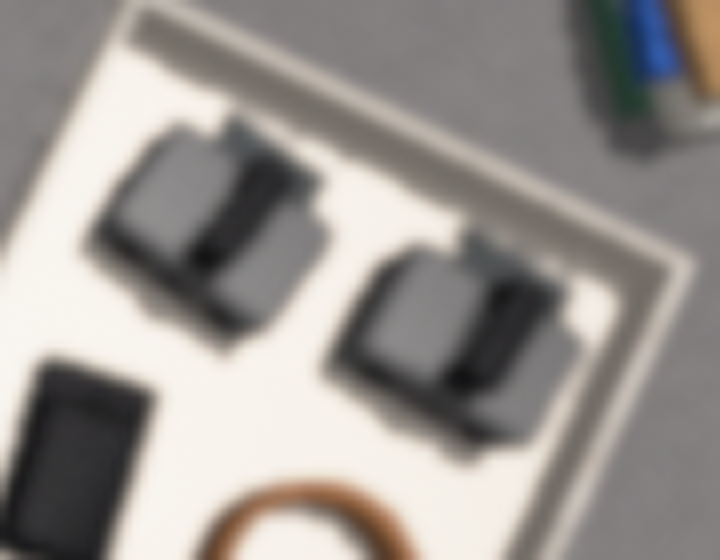

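View pics/s11d.png

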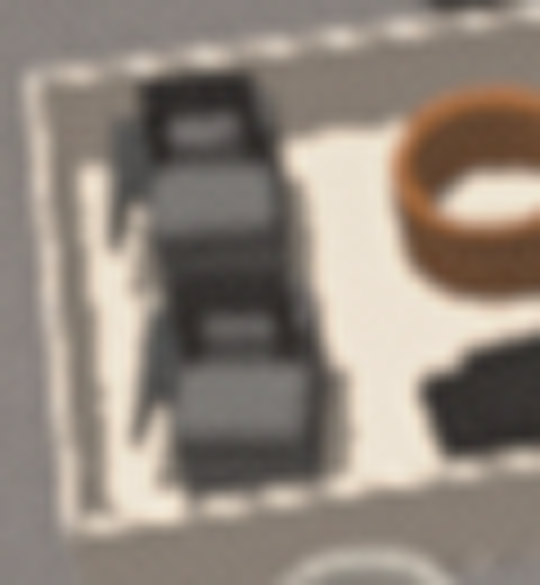

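```bash
python3 - <<'E'
from m import *
T=grab('top')
c=lambda u,v:(315+u/8-.44,160+v/8-.44)
for q in(((108,222),(178,128),(328,240),(250,325)),((350,345),(415,250),(580,350),(510,440))):
    P=np.array([ray(T,*c(*a),.065)[:2] for a in q]); print(P.mean(0).round(4),[round(float(np.linalg.norm(P[i]-P[i-1])),3) for i in range(4)])
    for a,b in((0,1),(3,2)): d=P[b]-P[a]; print('x yaw',np.degrees(np.arctan2(d[1],d[0])).round(1),end=' ')
    for a,b in((3,0),(2,1)): d=P[b]-P[a]; print('y yaw',np.degrees(np.arctan2(-d[0],d[1])).round(1),end=' ')
    print()
# bar tops: ends
for q in(((205,262),(265,165)),((463,378),(525,285))):
    P=np.array([ray(T,*c(*a),.105)[:2] for a in q]); d=P[1]-P[0]; print('bar',P.mean(0).round(4),np.linalg.norm(d).round(4),np.degrees(np.arctan2(d[1],d[0])).round(1))
# crate edge
P=np.array([ray(T,*c(*a),.06)[:2] for a in((135,5),(690,262))]);d=P[0]-P[1];print('crate yaw',np.degrees(np.arctan2(-d[0],d[1])))
S=grab('scene'); c=lambda u,v:(170+u/9-.44,110+v/9-.44)
for q in(((195,80),(185,260)),((225,260),(240,370))):
    pass
# bar in scene: F1 (second lower) bar top edges
for q in (((168,290),(292,275)),((145,90),(250,80))):
    P=np.array([ray(S,*c(*a),.105)[:2] for a in q]);print('scene bar ends',P.round(3))
E
```

```text
[ 0.6125 -0.3003] [0.072, 0.05, 0.078, 0.049]
x yaw -37.8 x yaw -43.9 y yaw -37.1 y yaw -38.0 
[ 0.5626 -0.4018] [0.076, 0.049, 0.079, 0.049]
x yaw -36.2 x yaw -39.9 y yaw -31.7 y yaw -32.3 
bar [ 0.6131 -0.2981] 0.0472 -33.3
bar [ 0.5645 -0.4008] 0.0462 -35.8
crate yaw -25.81435040882834
scene bar ends [[ 0.636 -0.316]
 [ 0.593 -0.292]]
scene bar ends [[ 0.583 -0.417]
 [ 0.546 -0.395]]
```

Call:
move_arm(travel=[[0,0.047,0],[0,0.047,0],[0,0.047,0],[0,0.047,0],[0,0.047,0],[0,0.047,0],[0,0.047,0],[0,0.047,0],[-0.005,0.05,0],[0,0,0],[0,0,0],[0,0,0],[0,0,0],[0,0,0],[0,0,0],[0,0,0],[0,0,0],[0,0,0]], dr=[[0,0,0],[0,0,0],[0,0,0],[0,0,0],[0,0,0],[0,0,0],[0,0,0],[0,0,0],[0,0,0],[0,0,0.12],[0,0,0.12],[0,0,0.12],[0,0,0.12],[0,0,0.12],[0,0,0.12],[0,0,0.12],[0,0,0.12],[0,0,0]], jaw=[-1,-1,-1,-1,-1,-1,-1,-1,-1,-1,-1,-1,-1,-1,-1,-1,-1,-1])

```text
time_s: 22.38
eef_pos: [0.6131, -0.3, 0.2802]
tool_rot: [3.013, -0.887, -0.004]
contact_force: [0.4, -0.2, 0.8]
finger_gap: 0.0858
```

```bash
python3 - <<'E'
from m import *
go((.6135,-.301,.079),-33)
S=grab('scene','s12.png')
c=S['img'][60:190,150:300]; cv2.imwrite('pics/s12c.png',cv2.cvtColor(cv2.resize(c,None,fx=4.5,fy=4.5,interpolation=2),cv2.COLOR_RGB2BGR))
E
```

```text
t 22.38 pos [ 0.6131 -0.3     0.2802] gap 0.0858 F [ 0.4 -0.2  0.8]
yaw -32.81 zaxis [-0.003  0.    -1.   ] q [ 0.8   0.43 -0.55  1.26  0.22  1.51 -1.87]
shift [0.0014 0.0004 0.2012]
turn [0.0012 0.0023 0.0033]
shift after turn [0.0009 0.0007 0.2012]
```

View pics/s12c.png

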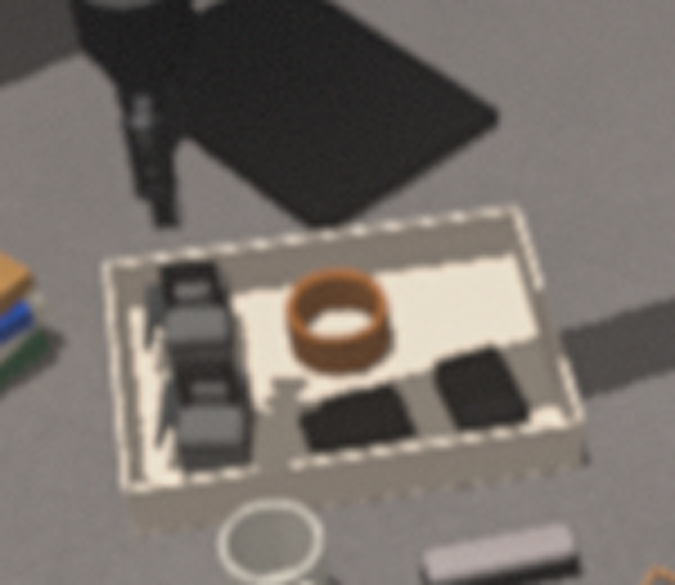

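Call:
move_arm(travel=[[0,0,0.04],[0,0,0.05],[0,0,0.05],[0,0,0.03],[0,0,0],[0,0,0],[0,0,0]], dr=[[0,0,0],[0,0,0],[0,0,0],[0,0,0],[0,0,0],[0,0,0],[0,0,0]], jaw=[-1,-1,-1,-1,-1,-1,-1])

```text
time_s: 23.3
eef_pos: [0.6145, -0.3007, 0.1138]
tool_rot: [3.012, -0.889, 0.004]
contact_force: [0.6, -0.1, -0.5]
finger_gap: 0.0853
```

```bash
python3 - <<'E'
from m import *
go((.6135,-.301,.0805),-33)
S=grab('scene','s13.png');T=grab('top','t13.png')
c=S['img'][60:190,150:300]; a=cv2.resize(c,None,fx=3,fy=3,interpolation=2)
c=T['img'][150:280,305:435]; b=cv2.resize(c,None,fx=3,fy=3,interpolation=2)
cv2.imwrite('pics/s13c.png',cv2.cvtColor(np.hstack([a,b])[:, :800],cv2.COLOR_RGB2BGR))
E
```

```text
t 23.30 pos [ 0.6145 -0.3007  0.1138] gap 0.0853 F [ 0.6 -0.1 -0.5]
yaw -32.87 zaxis [ 0.002 -0.002 -1.   ] q [ 0.8   0.52 -0.53  1.48  0.27  1.21 -1.91]
shift [-0.0007  0.0008  0.0333]
turn [ 0.0005 -0.0031  0.0022]
shift after turn [-0.0006  0.0008  0.0333]
```

View pics/s13c.png

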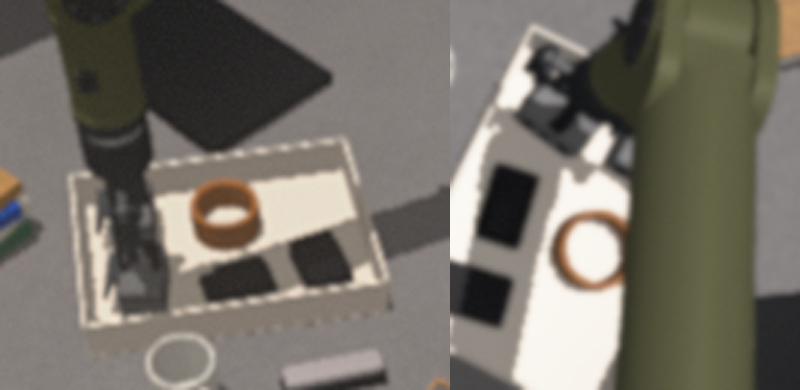

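Call:
move_arm(travel=[[0,0.001,0.017],[0,0,0.016],[0,0,0],[0,0,0],[0,0,0],[0,0,0],[0,0,0],[0,0,0],[0,0,0]], dr=[[0,-0.003,0],[0,0,0],[0,0,0],[0,0,0],[0,0,0],[0,0,0],[0,0,0],[0,0,0],[0,0,0]], jaw=[-1,-1,-1,1,1,1,1,1,1])

```text
time_s: 24.52
eef_pos: [0.6129, -0.3016, 0.0789]
tool_rot: [3.012, -0.89, -0.004]
contact_force: [1.2, -1.9, 0.8]
finger_gap: 0.017
```

```bash
python3 - <<'E'
from m import *
go((.6135,-.301,.0805),-33)
E
```

```text
t 24.52 pos [ 0.6129 -0.3016  0.0789] gap 0.0170 F [ 1.2 -1.9  0.8]
yaw -32.92 zaxis [-0.002  0.    -1.   ] q [ 0.8   0.55 -0.52  1.51  0.29  1.16 -1.92]
shift [ 0.0002 -0.0009 -0.0016]
turn [0.0011 0.0021 0.0014]
shift after turn [ 0.0002 -0.0009 -0.0016]
```

Call:
move_arm(travel=[[0,0,-0.03],[0,0,-0.04],[0,0,-0.04],[0,0,-0.04],[-0.04,-0.039,0],[-0.04,-0.039,0],[-0.04,-0.039,0],[-0.04,-0.039,0],[-0.04,-0.039,0],[-0.04,-0.039,0],[-0.04,-0.039,0],[-0.04,-0.039,0],[0,0,0]], dr=[[0,0,0],[0,0,0],[0,0,0],[0,0,0],[0,0,0],[0,0,0],[0,0,0],[0,0,0],[0,0,0],[0,0,0],[0,0,0],[0,0,0],[0,0,0]], jaw=[1,1,1,1,1,1,1,1,1,1,1,1,1])

```text
time_s: 26.15
eef_pos: [0.5106, 0.1413, 0.2288]
tool_rot: [-3.016, 0.872, 0.01]
contact_force: [0.1, -0.6, -4.4]
finger_gap: 0.017
```

Call:
move_arm(travel=[[0,0,0],[0,0,0],[0,0,0],[0,0,0],[0,0,0],[0,0,0],[0,0,0],[0,0,0],[0,0,0]], dr=[[0,0,-0.116],[0,0,-0.116],[0,0,-0.116],[0,0,-0.116],[0,0,-0.116],[0,0,-0.116],[0,0,-0.116],[0,0,-0.116],[0,0,0]], jaw=[1,1,1,1,1,1,1,1,1])

```text
time_s: 27.28
eef_pos: [0.5131, 0.1338, 0.2284]
tool_rot: [-3.092, -0.55, 0.008]
contact_force: [-1.6, -0.0, -3.3]
finger_gap: 0.0169
```

```bash
python3 - <<'E'
from m import *
go((.547,.149,.23),20)
S=grab('scene','s14.png');T=grab('top','t14.png')
c=S['img'][130:290,220:380]; a=cv2.resize(c,None,fx=3.5,fy=3.5,interpolation=2)
cv2.imwrite('pics/s14c.png',cv2.cvtColor(a,cv2.COLOR_RGB2BGR))
c=T['img'][160:280,140:270]; b=cv2.resize(c,None,fx=4,fy=4,interpolation=2)
cv2.imwrite('pics/t14c.png',cv2.cvtColor(b,cv2.COLOR_RGB2BGR))
E
```

```text
t 27.27 pos [0.5131 0.1338 0.2284] gap 0.0169 F [-1.6 -0.  -3.3]
yaw 20.18 zaxis [-0.006  0.001 -1.   ] q [ 0.53  0.15 -0.91  1.72  0.12  1.33 -1.61]
shift [ 0.037  -0.0026 -0.0018]
turn [-0.0024  0.005   0.0031]
shift after turn [ 0.037  -0.0027 -0.0016]
```

View pics/s14c.png

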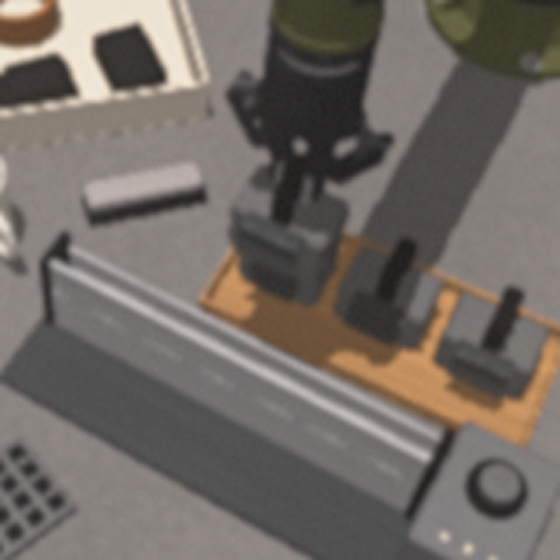

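View pics/t14c.png

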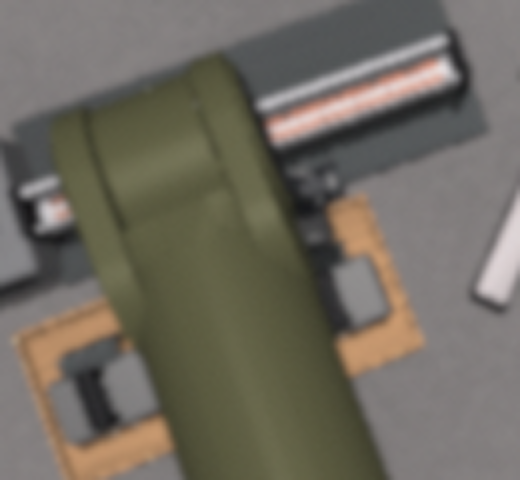

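```bash
python3 - <<'E'
from m import *
T=cv2.imread('pics/t11.png'); S=cv2.imread('pics/s11.png')
cv2.imwrite('pics/tr.png',cv2.resize(T[160:225,138:268],None,fx=6,fy=6,interpolation=2))
cv2.imwrite('pics/sr.png',cv2.resize(S[190:280,225:360],None,fx=5.9,fy=5.9,interpolation=2))
E
```

```text
(no output)
```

View pics/tr.png

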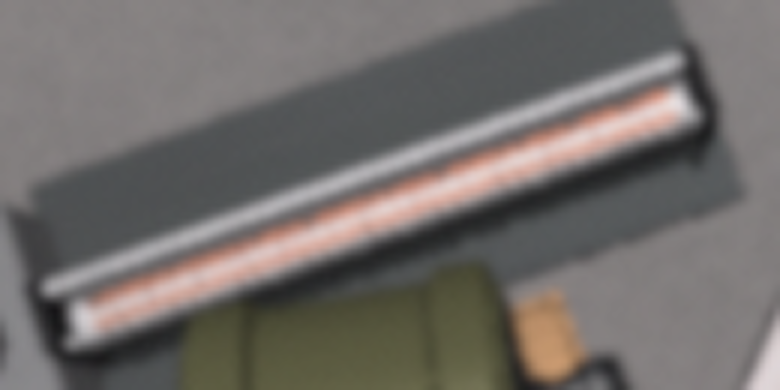

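View pics/sr.png

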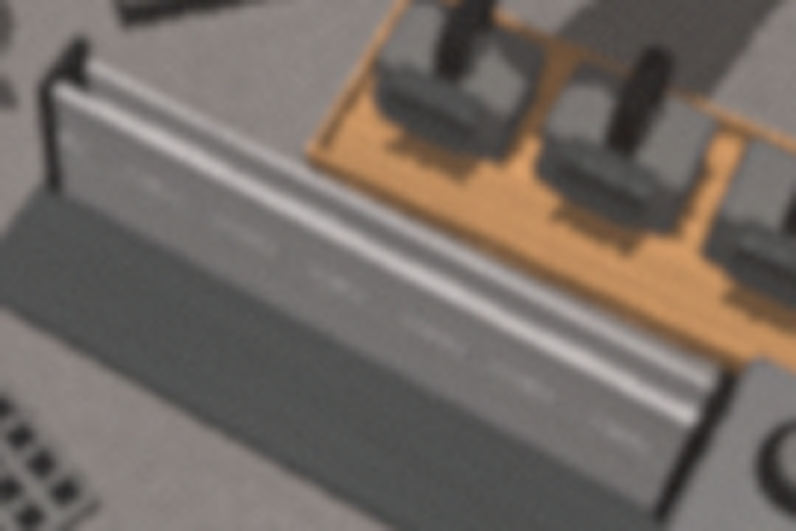

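```bash
python3 - <<'E'
from m import *
T=grab('top');S=grab('scene'); ex=np.array([np.cos(np.radians(20)),np.sin(np.radians(20))]); ey=np.array([-ex[1],ex[0]])
ct=lambda u,v:(138+u/6-.42,160+v/6-.42); cs=lambda u,v:(225+u/5.9-.42,190+v/5.9-.42)
def L(f,c,a,b,z,n):
    A=ray(f,*c(*a),z)[:2];B=ray(f,*c(*b),z)[:2];d=A-B if A[1]>B[1] else B-A
    print(n,'x',(A@ex).round(4),(B@ex).round(4),'y',(A@ey).round(4),(B@ey).round(4),'yaw',np.degrees(np.arctan2(-d[0],d[1])).round(2))
L(T,ct,(45,290),(680,62),.115,'top wall')
L(S,cs,(60,90),(690,418),.115,'sc wall')
L(S,cs,(95,68),(715,382),.1,'sc lip')
L(T,ct,(80,345),(700,115),.1,'top lip front')
for p in((.5068,.2569),(.5471,.1494),(.5884,.0319)): print(np.array(p)@ex,np.array(p)@ey)
print('now',manip.get_obs()['eef_pos'][:2]@ex)
E
```

```text
top wall x 0.6286 0.6271 y 0.1314 -0.2253 yaw 19.76
sc wall x 0.6306 0.6299 y -0.2232 0.1307 yaw 20.12
sc lip x 0.6016 0.5987 y -0.2208 0.1333 yaw 20.48
top lip front x 0.5969 0.5987 y 0.1267 -0.2264 yaw 20.28
0.5641011950346627 0.06807122564245098
0.5652036422448254 -0.04672914286805865
0.5638255806425174 -0.17126845772975302
now 0.5285518482101013
```

Call:
move_arm(travel=[[0.018,-0.002,0],[0.017,-0.001,0],[0,0,0.03],[0,0,0.03],[0,0,0],[0,0,0],[0,0,0]], dr=[[-0.002,0.004,0.003],[0,0,0],[0,0,0],[0,0,0],[0,0,0],[0,0,0],[0,0,0]], jaw=[1,1,1,1,1,1,1])

```text
time_s: 28.35
eef_pos: [0.5467, 0.1498, 0.1708]
tool_rot: [-3.093, -0.548, -0.006]
contact_force: [0.3, -0.1, -3.9]
finger_gap: 0.017
```

```bash
cat >> h.py <<'E'
ex=np.array([np.cos(np.radians(20)),np.sin(np.radians(20))]); ey=np.array([-ex[1],ex[0]])
def dock():
    o=manip.get_obs(); p=o['eef_pos'][:2]; f=o['contact_force']
    print('dock TCP x %.4f y %.4f z %.4f'%(p@ex-.5985,p@ey+.047,o['eef_pos'][2]),'F',round(f[:2]@ex,1),round(f[:2]@ey,1),round(f[2],1))
E
python3 - <<'E'
from m import *
go((.546,.1485,.145),20.1); dock()
S=grab('scene','s15.png')
c=S['img'][160:270,230:370]; a=cv2.resize(c,None,fx=5.5,fy=5.3,interpolation=2)
cv2.imwrite('pics/s15c.png',cv2.cvtColor(a,cv2.COLOR_RGB2BGR))
E
```

```text
t 28.35 pos [0.5467 0.1498 0.1708] gap 0.0170 F [ 0.3 -0.1 -3.9]
yaw 20.08 zaxis [ 0.004  0.001 -1.   ] q [ 0.45  0.29 -0.89  1.72  0.24  1.24 -1.72]
shift [-0.0012  0.001   0.0258]
turn [ 0.0004 -0.0037 -0.0003]
shift after turn [-0.0011  0.001   0.0258]
dock TCP x -0.0336 y 0.0008 z 0.1708 F 0.3 -0.3 -3.9
```

View pics/s15c.png

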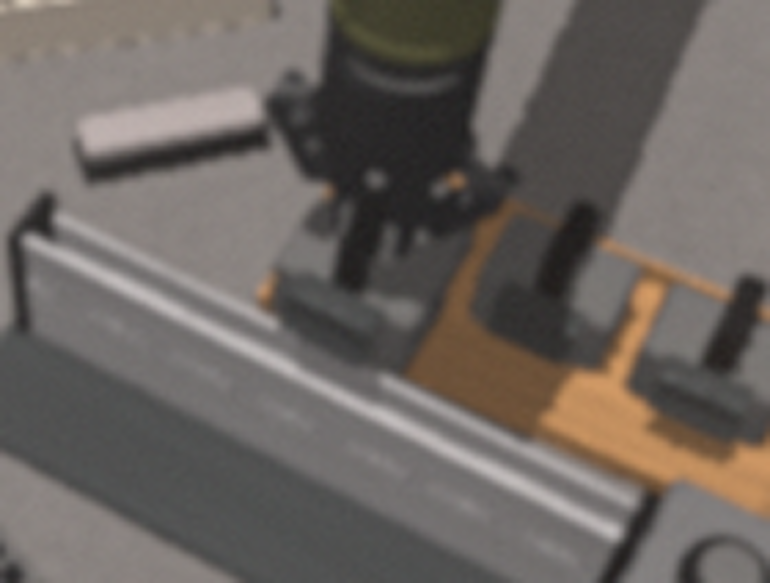

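Call:
move_arm(travel=[[-0.001,0.001,0.016],[0,0,0.016],[0,0,0],[0,0,0],[0,0,0]], dr=[[0,-0.003,0],[0,0,0],[0,0,0],[0,0,0],[0,0,0]], jaw=[1,1,1,1,1])

```text
time_s: 29.02
eef_pos: [0.5455, 0.1484, 0.1377]
tool_rot: [3.093, 0.548, -0.001]
contact_force: [0.3, -0.8, -4.0]
finger_gap: 0.0167
```

```bash
python3 - <<'E'
from m import *
go((.546,.1485,.119),20.1); dock()
S=grab('scene','s16.png')
c=S['img'][160:270,230:370]; a=cv2.resize(c,None,fx=5.5,fy=5.3,interpolation=2)
cv2.imwrite('pics/s16c.png',cv2.cvtColor(a,cv2.COLOR_RGB2BGR))
E
```

```text
t 29.02 pos [0.5455 0.1484 0.1377] gap 0.0167 F [ 0.3 -0.8 -4. ]
yaw 20.11 zaxis [-0.001 -0.    -1.   ] q [ 0.44  0.32 -0.88  1.76  0.27  1.19 -1.74]
shift [0.0005 0.0001 0.0187]
turn [-0.0001  0.0009  0.0002]
shift after turn [0.0005 0.0001 0.0187]
dock TCP x -0.0352 y -0.0001 z 0.1377 F 0.1 -0.8 -4.0
```

View pics/s16c.png

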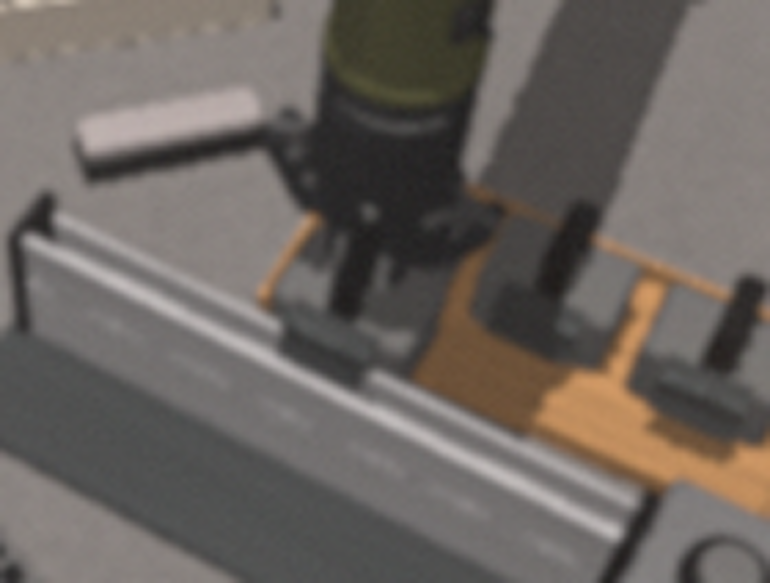

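Call:
move_arm(travel=[[0,0,0.004],[0,0,0.004],[0,0,0.002],[0,0,0]], dr=[[0,0,0],[0,0,0],[0,0,0],[0,0,0]], jaw=[1,1,1,1])

```text
time_s: 29.58
eef_pos: [0.5446, 0.148, 0.1267]
tool_rot: [3.093, 0.548, -0.005]
contact_force: [-0.8, -0.5, -4.2]
finger_gap: 0.017
```

```bash
python3 - <<'E'
from m import *
dock()
E
```

```text
dock TCP x -0.0361 y -0.0002 z 0.1267 F -1.0 -0.2 -4.2
```

Call:
move_arm(travel=[[0,0,0.003],[0,0,0.003],[0,0,0]], dr=[[0,0,0],[0,0,0],[0,0,0]], jaw=[1,1,1])

```text
time_s: 29.95
eef_pos: [0.5448, 0.1481, 0.1207]
tool_rot: [3.093, 0.548, -0.004]
contact_force: [-1.0, -0.7, -4.1]
finger_gap: 0.0167
```

```bash
python3 - <<'E'
from m import *
dock()
E
```

```text
dock TCP x -0.0359 y -0.0002 z 0.1207 F -1.2 -0.3 -4.1
```

Call:
move_arm(travel=[[0,0,0.002],[0,0,0.001],[0,0,0]], dr=[[0,0,0],[0,0,0],[0,0,0]], jaw=[1,1,1])

```text
time_s: 30.32
eef_pos: [0.5448, 0.1481, 0.1188]
tool_rot: [3.092, 0.548, -0.004]
contact_force: [-4.7, -2.0, 2.6]
finger_gap: 0.0173
```

```bash
python3 - <<'E'
from m import *
dock()
E
```

```text
dock TCP x -0.0359 y -0.0002 z 0.1188 F -5.1 -0.2 2.6
```

Call:
move_arm(travel=[[0,0,0],[0,0,0],[0,0,0],[0,0,0],[0,0,-0.02],[0,0,-0.04],[0,0,-0.05],[0,0,-0.04],[-0.03,0,0],[-0.04,0,0],[0,0,0],[0,0,0]], dr=[[0,0,0],[0,0,0],[0,0,0],[0,0,0],[0,0,0],[0,0,0],[0,0,0],[0,0,0],[0,0,0],[0,0,0],[0,0,0],[0,0,0]], jaw=[0.2,-0.2,-0.6,-1,-1,-1,-1,-1,-1,-1,-1,-1])

```text
time_s: 31.82
eef_pos: [0.4803, 0.1243, 0.2696]
tool_rot: [3.092, 0.548, 0.001]
contact_force: [1.4, -0.2, 0.3]
finger_gap: 0.085
```

```bash
python3 - <<'E'
from m import *
dock()
S=grab('scene','s17.png'); T=grab('top','t17.png')
c=S['img'][150:270,220:370]; a=cv2.resize(c,None,fx=5,fy=5,interpolation=2)
cv2.imwrite('pics/s17c.png',cv2.cvtColor(a,cv2.COLOR_RGB2BGR))
c=T['img'][150:280,140:400]; a=cv2.resize(c,None,fx=3,fy=3,interpolation=2)
cv2.imwrite('pics/t17c.png',cv2.cvtColor(a,cv2.COLOR_RGB2BGR))
E
```

```text
dock TCP x -0.1046 y -0.0004 z 0.2696 F 1.3 -0.7 0.3
```

View pics/s17c.png

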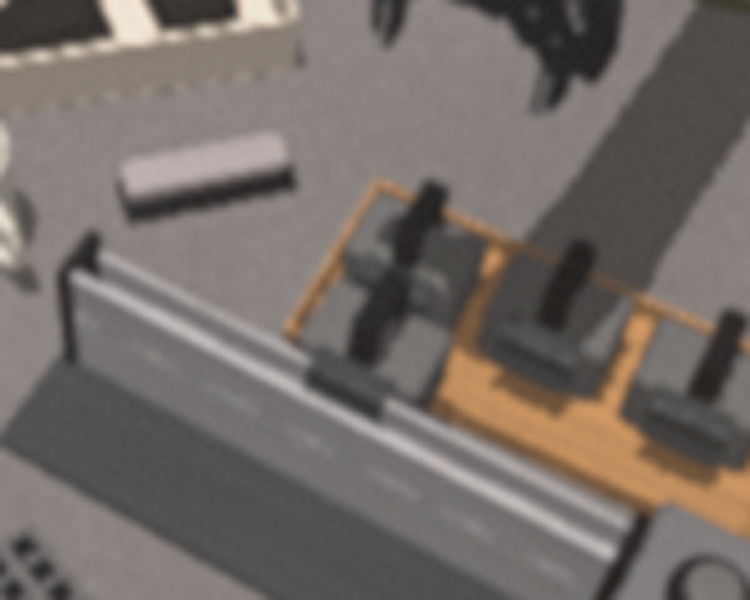

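View pics/t17c.png

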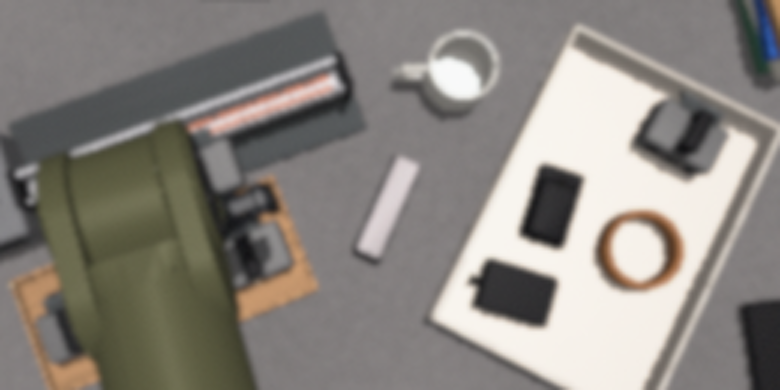

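```bash
python3 - <<'E'
from m import *
T=cv2.imread('pics/t17.png');S=cv2.imread('pics/s17.png')
a=cv2.resize(T[165:225,335:405],None,fx=8,fy=8,interpolation=2); cv2.imwrite('pics/tc.png',a)
b=cv2.resize(S[105:165,170:235],None,fx=9,fy=9,interpolation=2); cv2.imwrite('pics/sc.png',b)
E
```

```text
(no output)
```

View pics/tc.png

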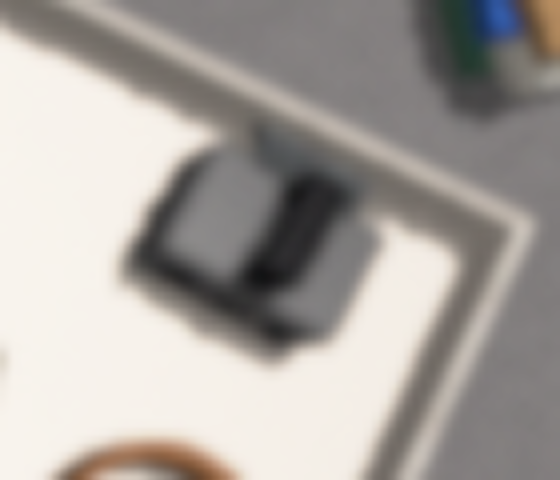

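View pics/sc.png

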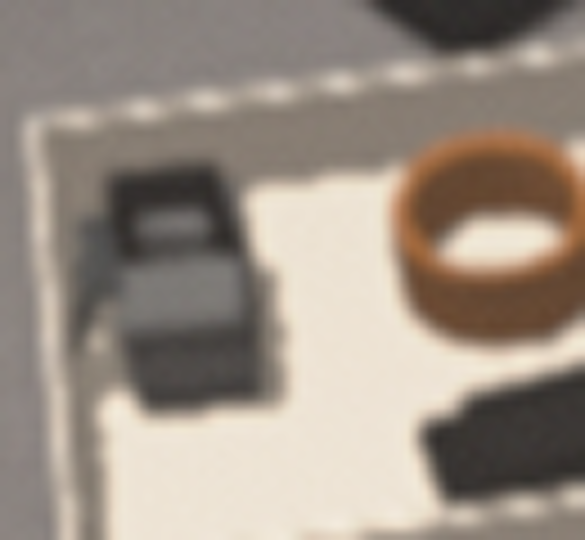

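```bash
python3 - <<'E'
from m import *
T=grab('top');S=grab('scene')
c=lambda u,v:(335+u/8-.44,165+v/8-.44); s=lambda u,v:(170+u/9-.44,105+v/9-.44)
for f,g,q in((T,c,((262,278),(325,187))),(S,s,((222,170),(110,182)))):
    P=np.array([ray(f,*g(*a),.105)[:2] for a in q]); d=P[1]-P[0]; print('bar',P.mean(0).round(4),np.linalg.norm(d).round(4),np.degrees(np.arctan2(d[1],d[0])).round(1))
q=((160,235),(222,148),(380,240),(318,335))
P=np.array([ray(T,*c(*a),.065)[:2] for a in q]); print(P.mean(0).round(4))
for a,b in((0,1),(3,2)): d=P[b]-P[a]; print('x yaw',np.degrees(np.arctan2(d[1],d[0])).round(1),end=' ')
for a,b in((3,0),(2,1)): d=P[b]-P[a]; print('y yaw',np.degrees(np.arctan2(-d[0],d[1])).round(1),end=' ')
go((.58,-.387,.27),-31)
E
```

```text
bar [ 0.5886 -0.3856] 0.0459 -36.6
bar [ 0.5888 -0.3912] 0.0457 -30.1
[ 0.5906 -0.3891]
x yaw -37.1 x yaw -35.2 y yaw -33.4 y yaw -31.3 t 32.02 pos [0.4801 0.1246 0.2684] gap 0.0854 F [0.5 0.3 0.6]
yaw 20.14 zaxis [-0.002  0.001 -1.   ] q [ 0.61  0.01 -0.91  1.74  0.01  1.4  -1.52]
shift [-0.0824  0.5148 -0.0023]
turn [-7.000e-04  2.300e-03  8.926e-01]
shift after turn [ 0.3491  0.3871 -0.0016]
```

Call:
move_arm(travel=[[-0.007,0.047,0],[-0.007,0.047,0],[-0.007,0.047,0],[-0.007,0.047,0],[-0.007,0.047,0],[-0.007,0.047,0],[-0.007,0.047,0],[-0.007,0.047,0],[-0.007,0.047,0],[-0.006,0.048,0],[-0.006,0.048,0],[0,0,0],[0,0,0],[0,0,0],[0,0,0],[0,0,0],[0,0,0],[0,0,0],[0,0,0],[0,0,0]], dr=[[0,0,0],[0,0,0],[0,0,0],[0,0,0],[0,0,0],[0,0,0],[0,0,0],[0,0,0],[0,0,0],[0,0,0],[0,0,0],[0,0,0.116],[0,0,0.116],[0,0,0.116],[0,0,0.116],[0,0,0.116],[0,0,0.116],[0,0,0.116],[0,0,0.116],[0,0,0]], jaw=[-1,-1,-1,-1,-1,-1,-1,-1,-1,-1,-1,-1,-1,-1,-1,-1,-1,-1,-1,-1])

```text
time_s: 34.52
eef_pos: [0.588, -0.3889, 0.2672]
tool_rot: [3.012, -0.891, -0.005]
contact_force: [-0.5, 0.7, -0.5]
finger_gap: 0.0851
```

```bash
python3 - <<'E'
from m import *
go((.5885,-.389,.079),-33)
S=grab('scene','s18.png');T=grab('top','t18.png')
c=S['img'][100:175,165:255]; a=cv2.resize(c,None,fx=8,fy=7.5,interpolation=2)
cv2.imwrite('pics/s18c.png',cv2.cvtColor(a,cv2.COLOR_RGB2BGR))
c=S['img'][150:270,220:370]; a=cv2.resize(c,None,fx=5,fy=5,interpolation=2)
cv2.imwrite('pics/s18d.png',cv2.cvtColor(a,cv2.COLOR_RGB2BGR))
c=T['img'][160:260,100:260]; a=cv2.resize(c,None,fx=4.5,fy=4.5,interpolation=2)
cv2.imwrite('pics/t18d.png',cv2.cvtColor(a,cv2.COLOR_RGB2BGR))
E
```

```text
t 34.52 pos [ 0.588  -0.3889  0.2672] gap 0.0851 F [-0.5  0.7 -0.5]
yaw -32.97 zaxis [-0.003  0.001 -1.   ] q [ 0.82  0.46 -0.41  1.22  0.18  1.5  -1.71]
shift [ 0.001  -0.0004  0.1882]
turn [0.0011 0.0028 0.0005]
shift after turn [ 0.0005 -0.0002  0.1882]
```

View pics/s18c.png

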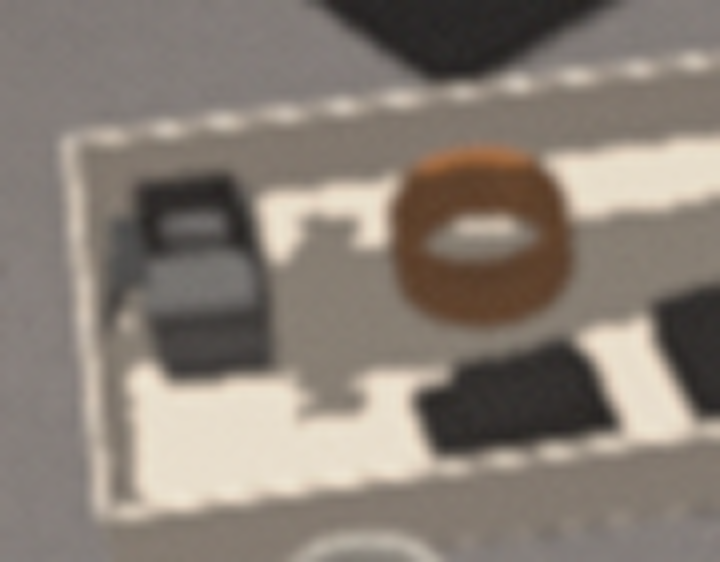

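View pics/t18d.png

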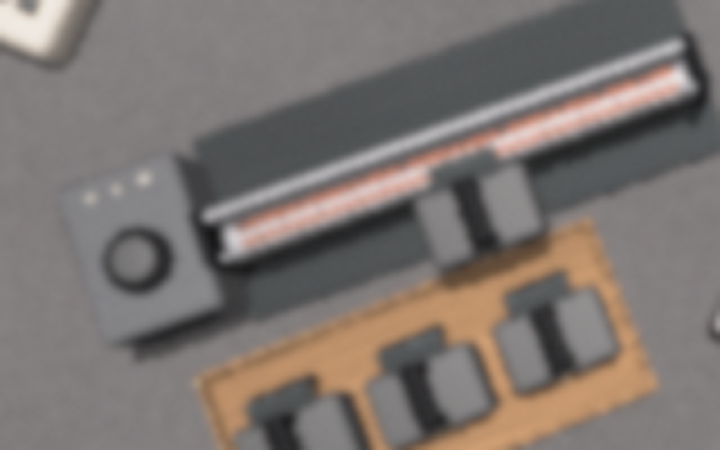

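Call:
move_arm(travel=[[0,0,0.04],[0,0,0.05],[0,0,0.05],[0,0,0.03],[0,0,0.017],[0,0,0],[0,0,0],[0,0,0]], dr=[[0,0.002,0],[0,0,0],[0,0,0],[0,0,0],[0,0,0],[0,0,0],[0,0,0],[0,0,0]], jaw=[-1,-1,-1,-1,-1,-1,-1,-1])

```text
time_s: 35.62
eef_pos: [0.5885, -0.3898, 0.0834]
tool_rot: [3.009, -0.893, 0.005]
contact_force: [0.3, -0.0, 0.4]
finger_gap: 0.0857
```

```bash
python3 - <<'E'
from m import *
go((.5885,-.389,.079),-33)
S=grab('scene','s19.png')
c=S['img'][100:175,165:255]; a=cv2.resize(c,None,fx=8,fy=7.5,interpolation=2)
cv2.imwrite('pics/s19c.png',cv2.cvtColor(a,cv2.COLOR_RGB2BGR))
E
```

```text
t 35.62 pos [ 0.5885 -0.3898  0.0834] gap 0.0857 F [ 0.3 -0.   0.4]
yaw -33.06 zaxis [ 0.002 -0.003 -1.   ] q [ 0.82  0.56 -0.39  1.45  0.22  1.17 -1.75]
shift [-0.0004 -0.0007  0.0044]
turn [ 0.0015 -0.0038 -0.0011]
shift after turn [-0.0004 -0.0007  0.0044]
```

View pics/s19c.png

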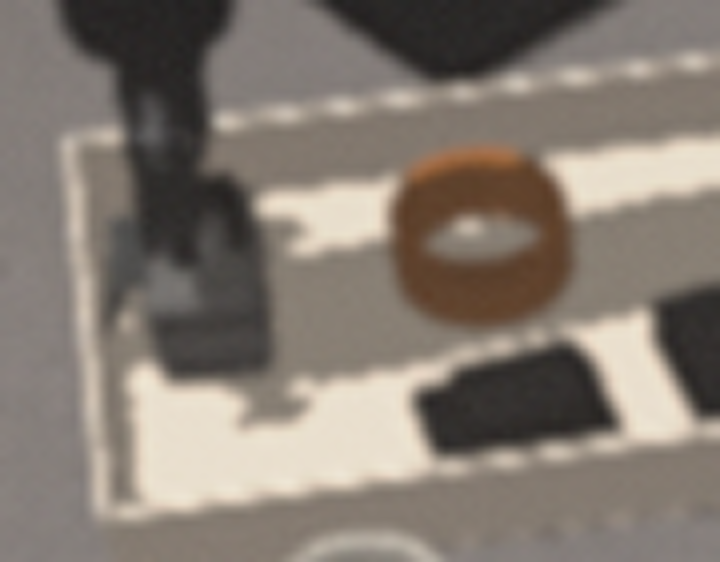

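Call:
move_arm(travel=[[0,0,0.004],[0,0,0],[0,0,0],[0,0,0],[0,0,0],[0,0,0],[0,0,0],[0,0,0]], dr=[[0.001,-0.003,0],[0,0,0],[0,0,0],[0,0,0],[0,0,0],[0,0,0],[0,0,0],[0,0,0]], jaw=[-1,-1,1,1,1,1,1,1])

```text
time_s: 36.67
eef_pos: [0.5874, -0.3894, 0.0775]
tool_rot: [-3.012, 0.894, 0.003]
contact_force: [-0.4, -0.6, 0.2]
finger_gap: 0.0171
```

```bash
python3 - <<'E'
from m import *
go((.5885,-.389,.079),-33)
E
```

```text
t 36.67 pos [ 0.5874 -0.3894  0.0775] gap 0.0171 F [-0.4 -0.6  0.2]
yaw -33.08 zaxis [-0.002  0.001 -1.   ] q [ 0.82  0.57 -0.39  1.45  0.22  1.16 -1.75]
shift [ 0.0007 -0.0009 -0.0015]
turn [ 0.0005  0.0022 -0.0014]
shift after turn [ 0.0007 -0.0009 -0.0015]
```

Call:
move_arm(travel=[[0,0,-0.03],[0,0,-0.04],[0,0,-0.04],[0,0,-0.04],[-0.031,-0.041,0],[-0.031,-0.041,0],[-0.031,-0.041,0],[-0.031,-0.041,0],[-0.031,-0.041,0],[-0.031,-0.041,0],[-0.031,-0.041,0],[-0.031,-0.042,0],[0,0,0]], dr=[[0,0,0],[0,0,0],[0,0,0],[0,0,0],[0,0,0],[0,0,0],[0,0,0],[0,0,0],[0,0,0],[0,0,0],[0,0,0],[0,0,0],[0,0,0]], jaw=[1,1,1,1,1,1,1,1,1,1,1,1,1])

```text
time_s: 38.3
eef_pos: [0.5579, 0.0289, 0.2273]
tool_rot: [-3.013, 0.878, 0.007]
contact_force: [0.1, -0.6, -4.4]
finger_gap: 0.0172
```

Call:
move_arm(travel=[[0,0,0],[0,0,0],[0,0,0],[0,0,0],[0,0,0],[0,0,0],[0,0,0],[0,0,0],[0,0,0]], dr=[[0,0,-0.116],[0,0,-0.116],[0,0,-0.116],[0,0,-0.116],[0,0,-0.116],[0,0,-0.116],[0,0,-0.116],[0,0,-0.116],[0,0,0]], jaw=[1,1,1,1,1,1,1,1,1])

```text
time_s: 39.42
eef_pos: [0.5589, 0.0211, 0.2269]
tool_rot: [-3.092, -0.545, 0.006]
contact_force: [0.0, -0.1, -3.4]
finger_gap: 0.0167
```

```bash
python3 - <<'E'
from m import *
go((.588,.0335,.17),20.1);dock()
S=grab('scene','s20.png')
c=S['img'][140:260,200:350]; a=cv2.resize(c,None,fx=5,fy=5,interpolation=2)
cv2.imwrite('pics/s20c.png',cv2.cvtColor(a,cv2.COLOR_RGB2BGR))
E
```

```text
t 39.42 pos [0.5589 0.0211 0.2269] gap 0.0167 F [ 0.  -0.1 -3.4]
yaw 20.00 zaxis [-0.004  0.001 -1.   ] q [ 0.56  0.19 -0.73  1.66  0.13  1.34 -1.41]
shift [ 0.0318 -0.0016  0.0568]
turn [-0.0021  0.0032 -0.0017]
shift after turn [ 0.0316 -0.0017  0.0569]
dock TCP x -0.0661 y -0.1243 z 0.2269 F -0.0 -0.1 -3.4
```

View pics/s20c.png

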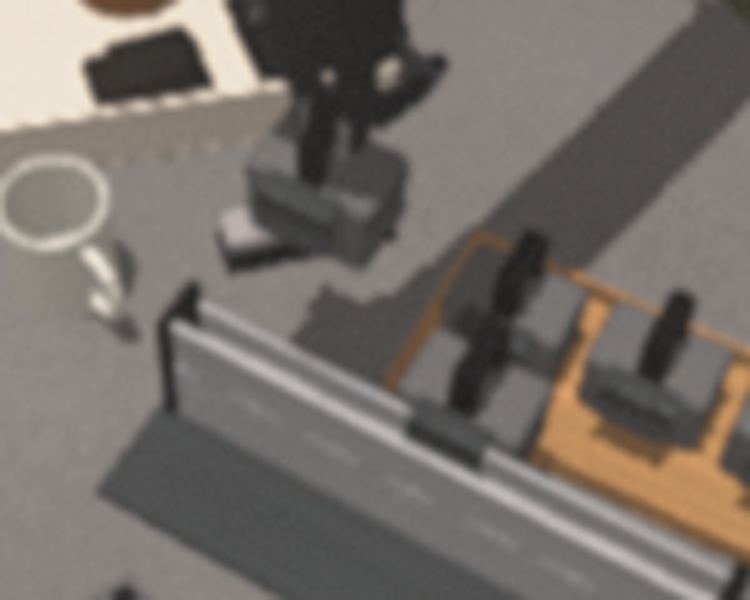

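Call:
move_arm(travel=[[0.016,-0.003,0],[0.015,-0.002,0],[0,0,0.028],[0,0,0.028],[0,0,0],[0,0,0],[0,0,0]], dr=[[-0.002,0.003,-0.002],[0,0,0],[0,0,0],[0,0,0],[0,0,0],[0,0,0],[0,0,0]], jaw=[1,1,1,1,1,1,1])

```text
time_s: 40.35
eef_pos: [0.588, 0.0373, 0.1733]
tool_rot: [3.092, 0.551, 0.006]
contact_force: [-0.7, -0.4, -4.3]
finger_gap: 0.017
```

```bash
python3 - <<'E'
from m import *
go((.588,.0335,.137),20.1);dock()
S=grab('scene','s21.png')
c=S['img'][160:240,210:310]; a=cv2.resize(c,None,fx=7,fy=7,interpolation=2)
cv2.imwrite('pics/s21c.png',cv2.cvtColor(a,cv2.COLOR_RGB2BGR))
E
```

```text
t 40.35 pos [0.588  0.0373 0.1733] gap 0.0170 F [-0.7 -0.4 -4.3]
yaw 20.21 zaxis [ 0.004  0.    -1.   ] q [ 0.5   0.3  -0.72  1.67  0.21  1.25 -1.48]
shift [-0.0015  0.0036  0.0363]
turn [ 0.0012 -0.0037  0.0019]
shift after turn [-0.0013  0.0036  0.0363]
dock TCP x -0.0332 y -0.1190 z 0.1733 F -0.8 -0.1 -4.3
```

View pics/s21c.png

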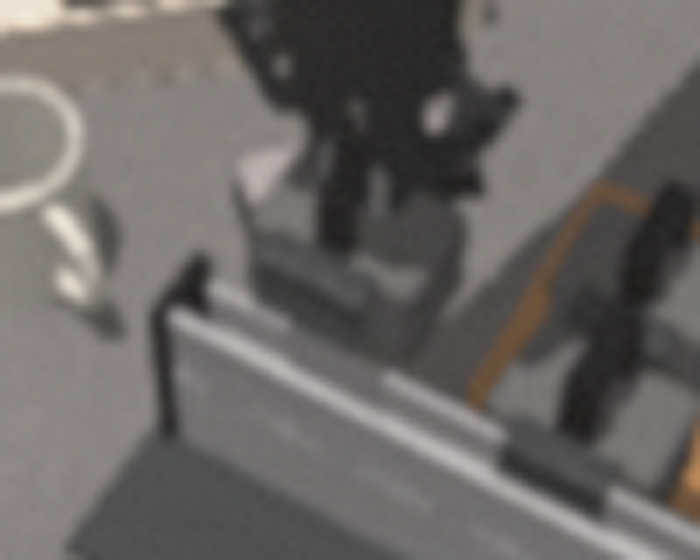

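Call:
move_arm(travel=[[-0.001,0,0.018],[0,0,0.018],[0,0,0],[0,0,0],[0,0,0]], dr=[[0.001,-0.003,0.001],[0,0,0],[0,0,0],[0,0,0],[0,0,0]], jaw=[1,1,1,1,1])

```text
time_s: 41.02
eef_pos: [0.5865, 0.0369, 0.1364]
tool_rot: [-3.093, -0.55, 0.001]
contact_force: [-1.2, -0.0, -3.7]
finger_gap: 0.0169
```

```bash
python3 - <<'E'
from m import *
go((.588,.0335,.137),20.1);dock()
S=grab('scene','s22.png')
c=S['img'][160:240,210:310]; a=cv2.resize(c,None,fx=7,fy=7,interpolation=2)
cv2.imwrite('pics/s22c.png',cv2.cvtColor(a,cv2.COLOR_RGB2BGR))
E
```

```text
t 41.02 pos [0.5865 0.0369 0.1364] gap 0.0169 F [-1.2 -0.  -3.7]
yaw 20.16 zaxis [-0.001  0.    -1.   ] q [ 0.49  0.33 -0.71  1.71  0.23  1.19 -1.5 ]
shift [ 0.0003  0.0037 -0.0006]
turn [-0.0003  0.0005  0.0011]
shift after turn [ 0.0003  0.0037 -0.0006]
dock TCP x -0.0348 y -0.1189 z 0.1364 F -1.2 0.4 -3.7
```

View pics/s22c.png

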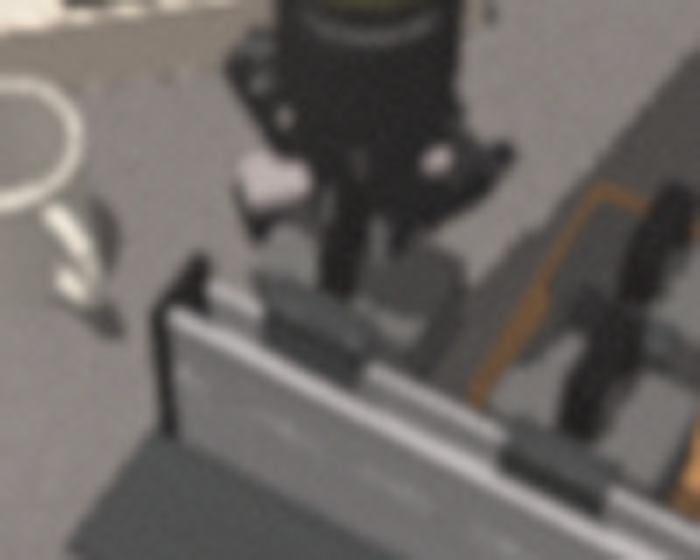

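Call:
move_arm(travel=[[-0.0005,0,0.004],[0,0,0.004],[0,0,0.004],[0,0,0]], dr=[[0,0,0],[0,0,0],[0,0,0],[0,0,0]], jaw=[1,1,1,1])

```text
time_s: 41.58
eef_pos: [0.5851, 0.0365, 0.1233]
tool_rot: [-3.093, -0.55, 0.004]
contact_force: [-0.3, -0.9, -4.6]
finger_gap: 0.0173
```

Call:
move_arm(travel=[[0,0,0.003],[0,0,0.002],[0,0,0]], dr=[[0,0,0],[0,0,0],[0,0,0]], jaw=[1,1,1])

```text
time_s: 41.95
eef_pos: [0.5853, 0.0365, 0.1186]
tool_rot: [-3.093, -0.55, 0.003]
contact_force: [-0.9, -0.3, -4.0]
finger_gap: 0.0172
```

```bash
python3 - <<'E'
from m import *
dock()
E
```

```text
dock TCP x -0.0360 y -0.1189 z 0.1186 F -0.9 -0.0 -4.0
```

Call:
move_arm(travel=[[0,0,0.001],[0,0,0.001],[0,0,0]], dr=[[0,0,0],[0,0,0],[0,0,0]], jaw=[1,1,1])

```text
time_s: 42.32
eef_pos: [0.5854, 0.0364, 0.1175]
tool_rot: [3.093, 0.549, -0.003]
contact_force: [-2.5, -1.2, 2.1]
finger_gap: 0.0173
```

```bash
python3 - <<'E'
from m import *
dock()
E
```

```text
dock TCP x -0.0359 y -0.1190 z 0.1175 F -2.7 -0.3 2.1
```

Contact right at the expected seated height. Release and back off.

Call:
move_arm(travel=[[0,0,0],[0,0,0],[0,0,0],[0,0,0],[0,0,-0.02],[0,0,-0.04],[0,0,-0.05],[0,0,-0.04],[-0.03,0.03,0],[-0.04,0.04,0],[-0.04,0.04,0],[0,0,0],[0,0,0]], dr=[[0,0,0],[0,0,0],[0,0,0],[0,0,0],[0,0,0],[0,0,0],[0,0,0],[0,0,0],[0,0,0],[0,0,0],[0,0,0],[0,0,0],[0,0,0]], jaw=[0.2,-0.2,-0.6,-1,-1,-1,-1,-1,-1,-1,-1,-1,-1])

```text
time_s: 43.95
eef_pos: [0.5208, -0.104, 0.2682]
tool_rot: [3.093, 0.55, 0.0]
contact_force: [-0.4, 0.1, 0.7]
finger_gap: 0.0855
```

```bash
python3 - <<'E'
from m import *
dock()
S=grab('scene','s23.png'); T=grab('top','t23.png')
c=S['img'][100:290,160:400]; a=cv2.resize(c,None,fx=3.2,fy=3.1,interpolation=2)
cv2.imwrite('pics/s23c.png',cv2.cvtColor(a,cv2.COLOR_RGB2BGR))
c=T['img'][140:280,110:400]; a=cv2.resize(c,None,fx=2.7,fy=2.7,interpolation=2)
cv2.imwrite('pics/t23c.png',cv2.cvtColor(a,cv2.COLOR_RGB2BGR))
E
```

```text
dock TCP x -0.1446 y -0.2288 z 0.2682 F -0.4 0.2 0.7
```

View pics/s23c.png

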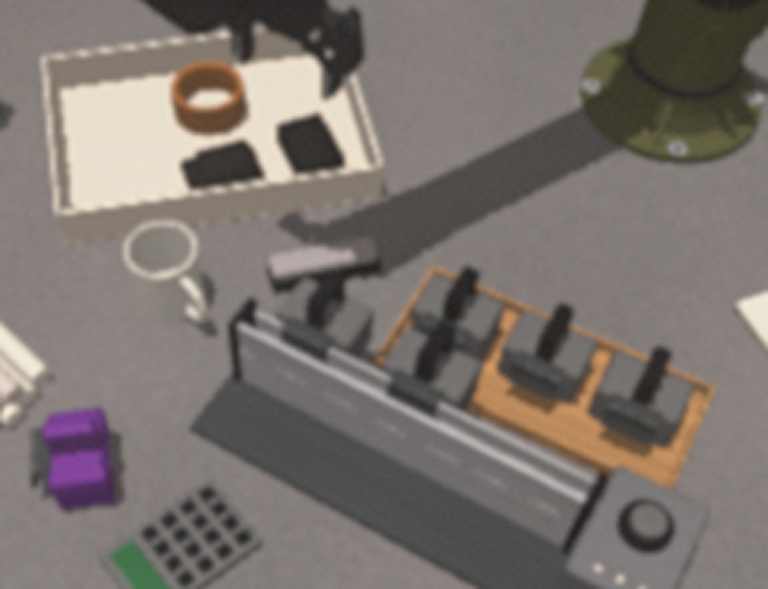

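View pics/t23c.png

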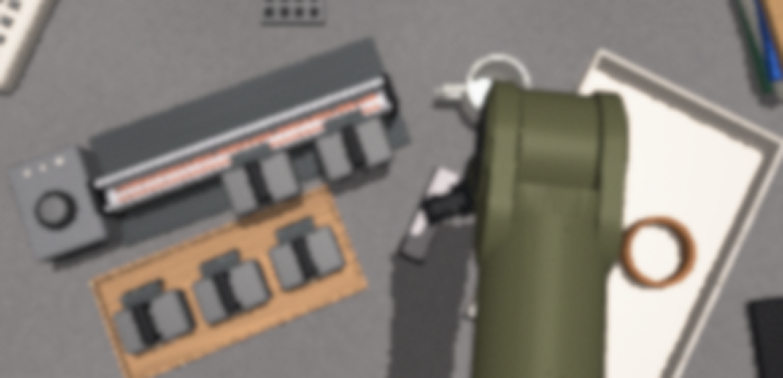

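```bash
python3 - <<'E'
from m import *
T=grab('top');S=grab('scene')
for i,b in enumerate([(192,193,220,217),(228,180,256,204)]):
    p=barpose(T,b,.145); print(p, 'dock x',p[0]@ex-.5985,'y',p[0]@ey+.047)
print('ready before: M (.5430,.1461) R (.5847,.0309)', np.array([.543,.1461])@ex-.5985,np.array([.5847,.0309])@ex-.5985)
t0=cv2.imread('pics/t23.png')[160:230,180:270]; cv2.imwrite('pics/v1.png',cv2.resize(t0,None,fx=8,fy=8,interpolation=2))
a=cv2.imread('pics/s23.png')[165:240,220:320];b=cv2.imread('pics/s1.png')[165:240,220:320]
cv2.imwrite('pics/v2.png',cv2.resize(np.hstack([a,b]),None,fx=4,fy=5,interpolation=2))
E
```

```text
(array([0.54286519, 0.14587116]), np.float64(21.304133736640434), np.float64(0.04769692640183737), np.float64(0.012130869695968556)) dock x -0.03848271448697638 y -0.0015967755148963564
(array([0.58244475, 0.03648534]), np.float64(19.18666502394349), np.float64(0.04654426191116502), np.float64(0.011087031286996042)) dock x -0.03870224183234594 y -0.11792283665651547
ready before: M (.5430,.1461) R (.5847,.0309) -0.03827776397337157 -0.038493302197716184
```

View pics/v2.png

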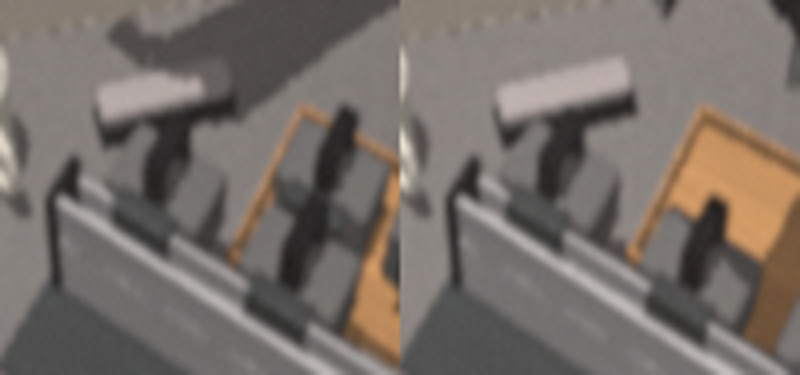

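View pics/v1.png

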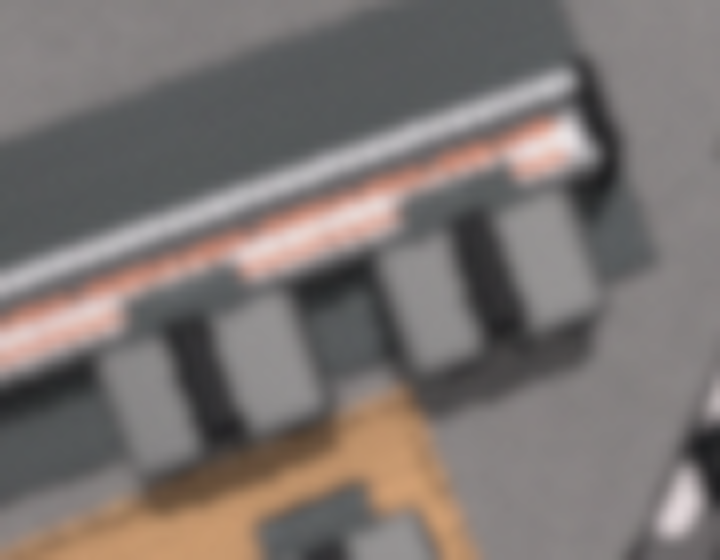

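```bash
python3 - <<'E'
from m import *
T=grab('top');S=grab('scene')
a=cv2.resize(T['img'][200:235,112:150],None,fx=10,fy=10,interpolation=2);b=cv2.resize(S['img'][250:290,340:385],None,fx=9,fy=8.75,interpolation=2)
cv2.imwrite('pics/btn.png',cv2.cvtColor(np.hstack([a,b]),cv2.COLOR_RGB2BGR))
E
```

```text
(no output)
```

View pics/btn.png

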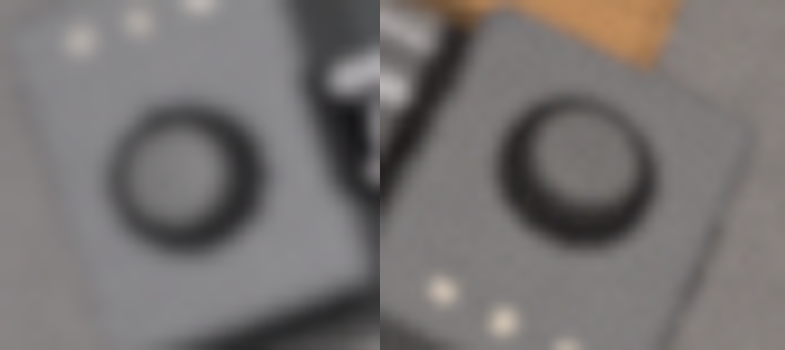

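```bash
python3 - <<'E'
from m import *
T=grab('top');S=grab('scene')
A=(112+177/10-.45,200+173/10-.45);B=(340+(582-380)/9-.44,250+153/8.75-.44)
pts=[]
for f,(u,v) in((T,A),(S,B)):
    F,p,M=cam(f); d=M@np.array([(u-f['cx'])/F,(v-f['cy'])/F,1.]); pts.append((p,d/np.linalg.norm(d)))
(p,d),(q,e)=pts; s=np.linalg.lstsq(np.c_[d,-e],q-p,rcond=None)[0]
x=p+d*s[0];y=q+e*s[1];P=(x+y)/2; print(P,np.linalg.norm(x-y),'dock',P[:2]@ex-.5985,P[:2]@ey+.047)
go((P[0],P[1],.268),20)
E
```

```text
[0.5178953  0.38698269 0.1157013 ] 0.00037056982435288707 dock 0.020518265593531093 0.2335141537417803
t 44.35 pos [ 0.5205 -0.1039  0.2669] gap 0.0855 F [0.2 0.6 0.3]
yaw 20.23 zaxis [-0.002  0.    -1.   ] q [ 0.76  0.09 -0.65  1.67  0.06  1.4  -1.11]
shift [ 0.1673 -0.4615 -0.001 ]
turn [-0.0009  0.0017  0.0041]
shift after turn [ 0.1654 -0.4622 -0.0011]
```

Call:
move_arm(travel=[[0.017,-0.046,0],[0.017,-0.046,0],[0.017,-0.046,0],[0.017,-0.046,0],[0.017,-0.046,0],[0.017,-0.046,0],[0.017,-0.046,0],[0.016,-0.046,0],[0.016,-0.046,0],[0.016,-0.047,0],[0,0,0.05],[0,0,0.05],[0,0,0.02],[0,0,0],[0,0,0]], dr=[[0,0,0],[0,0,0],[0,0,0],[0,0,0],[0,0,0],[0,0,0],[0,0,0],[0,0,0],[0,0,0],[0,0,0],[0,0,0],[0,0,0],[0,0,0],[0,0,0],[0,0,0]], jaw=[1,1,1,1,1,1,1,1,1,1,1,1,1,1,1])

```text
time_s: 46.22
eef_pos: [0.5191, 0.3866, 0.1492]
tool_rot: [-3.091, -0.549, -0.002]
contact_force: [-0.5, 0.6, -0.1]
finger_gap: 0.0002
```

```bash
python3 - <<'E'
from m import *
go((.518,.387,.116),20)
S=grab('scene','s24.png')
c=S['img'][200:300,310:430]; a=cv2.resize(c,None,fx=6,fy=6,interpolation=2)
cv2.imwrite('pics/s24c.png',cv2.cvtColor(a,cv2.COLOR_RGB2BGR))
E
```

```text
t 46.23 pos [0.5191 0.3866 0.1492] gap 0.0002 F [-0.5  0.6 -0.1]
yaw 20.14 zaxis [ 0.001  0.002 -1.   ] q [-0.02  0.51 -0.88  1.54  0.4   1.28 -2.18]
shift [-0.0009 -0.0006  0.0332]
turn [-0.0017 -0.0015  0.0024]
shift after turn [-0.0009 -0.0007  0.0332]
```

View pics/s24c.png

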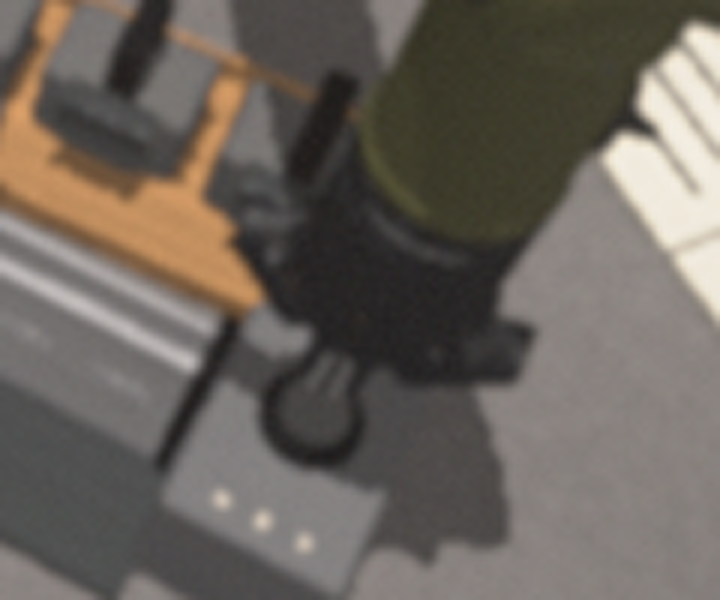

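Call:
move_arm(travel=[[-0.001,0,0.015],[0,0,0.012],[0,0,0.004],[0,0,0]], dr=[[0,0,0],[0,0,0],[0,0,0],[0,0,0]], jaw=[1,1,1,1])

```text
time_s: 46.78
eef_pos: [0.5168, 0.3848, 0.1156]
tool_rot: [3.092, 0.55, -0.005]
contact_force: [-0.0, -1.7, 2.6]
finger_gap: -0.0002
```

Call:
move_arm(travel=[[0,0,0.003],[0,0,0.002],[0,0,0]], dr=[[0,0,0],[0,0,0],[0,0,0]], jaw=[1,1,1])

```text
time_s: 47.15
eef_pos: [0.5172, 0.3854, 0.1113]
tool_rot: [-3.093, -0.55, 0.002]
contact_force: [-1.2, -2.7, 4.7]
finger_gap: -0.0
```

Call:
move_arm(travel=[[0,0,0.002],[0,0,0.001],[0,0,0]], dr=[[0,0,0],[0,0,0],[0,0,0]], jaw=[1,1,1])

```text
time_s: 47.52
eef_pos: [0.5172, 0.3854, 0.1109]
tool_rot: [3.092, 0.549, -0.001]
contact_force: [-4.2, -5.8, 17.9]
finger_gap: -0.0001
```

Call:
move_arm(travel=[[0,0,0],[0,0,-0.02],[0,0,-0.05],[0,0,-0.05],[0,0,-0.05],[-0.03,0,0],[0,0,0],[0,0,0]], dr=[[0,0,0],[0,0,0],[0,0,0],[0,0,0],[0,0,0],[0,0,0],[0,0,0],[0,0,0]], jaw=[1,1,1,1,1,1,1,1])

```text
time_s: 48.52
eef_pos: [0.4898, 0.3747, 0.2777]
tool_rot: [3.093, 0.549, -0.002]
contact_force: [0.8, 0.3, -0.6]
finger_gap: 0.0
```

```bash
python3 - <<'E'
from m import *
dock()
S=grab('scene','s25.png'); T=grab('top','t25.png')
c=S['img'][100:300,160:410]; a=cv2.resize(c,None,fx=3,fy=3,interpolation=2)
cv2.imwrite('pics/s25c.png',cv2.cvtColor(a,cv2.COLOR_RGB2BGR))
c=T['img'][140:280,110:400]; a=cv2.resize(c,None,fx=2.7,fy=2.7,interpolation=2)
cv2.imwrite('pics/t25c.png',cv2.cvtColor(a,cv2.COLOR_RGB2BGR))
E
```

```text
dock TCP x -0.0101 y 0.2316 z 0.2777 F 0.9 -0.0 -0.6
```

View pics/s25c.png

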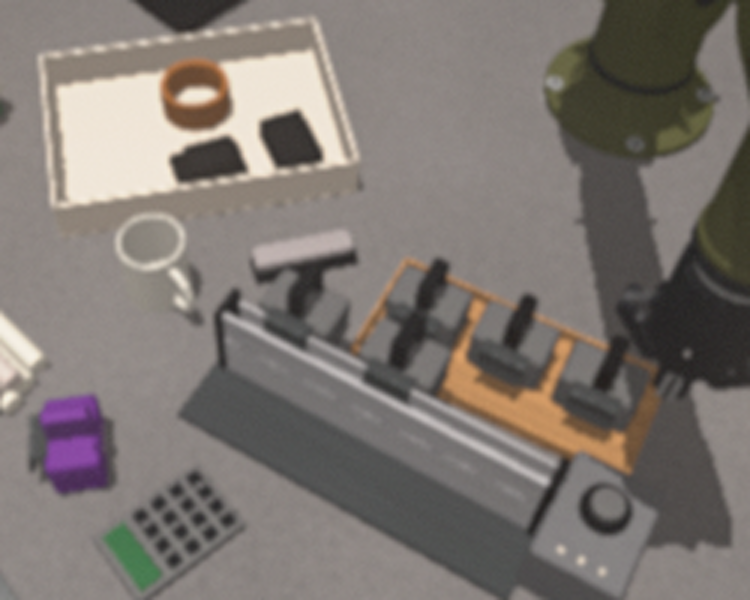

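View pics/t25c.png

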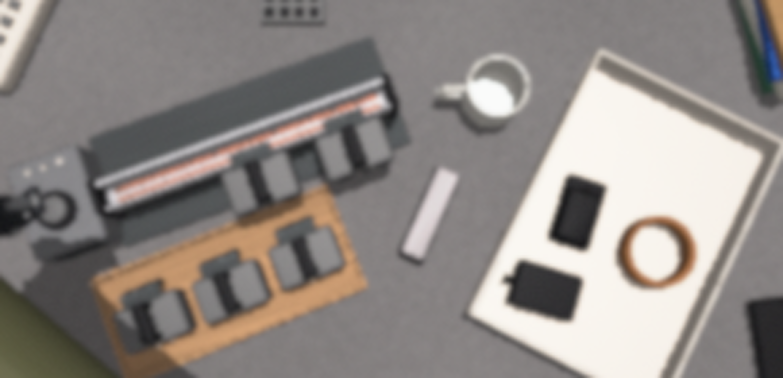

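The pictures show two flats on the rail, three charged packs in the tray, the crate otherwise unchanged, and the stapler and mug where they were. The button has been released, so I am handing in.

```bash
python3 -c "
from cell import order; print(order.close_job())"
```

```text
the job is handed in; nothing more can be done
None
```

The changeover is done and handed in at about 49 s. The three charged packs stand upright in the ready tray, and the two flat packs from the crate hang on the rail. I then pressed the start button and let it go.

**Rail:** both flats met the lip at the expected seated height. From above, their handle bars lie within 0.5 mm (front to back) of where the original packs hung, at yaws of 21.3° and 19.2°, about 1° either side of the rail's 20°.

**Button:** it stopped about 5 mm below where I first touched it, with the force rising to 18 N, so I take it as fully down. I have no direct reading of its travel. After release the last pictures show it clear of the robot.

**Crate and desk:** the adaptor, tape and mouse are still in the crate, and the stapler and mug look unmoved. One flat pack was found knocked a few centimetres aside partway through, so I measured it again before gripping it.

No check failed. The only disagreement was the flat packs' yaw before gripping: the estimates ranged from about −29° to −44°. I gripped both at about −33°.

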